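# Red-band microphone from the crowded rack to the desk rest

### The job

Take the red-banded microphone out of the crowded sloping rack, reaching in along its slant through the gaps beside its head, and lay it, head up, along the trough of the empty desk rest. The rest's foot pad may be clamped at any height, so lower the microphone gently until you feel its foot stand on the pad, and only then let go: it must neither be rammed down nor dropped. Leave the other microphones in their pockets without pressing on them, and leave the things on the desk where they are.

Things in the scene. Friction and masses are not known exactly. Their poses are not given: they have to be found in the camera images.
- mic_red: wanted handheld microphone, 0.2-0.33 kg: black body 32 mm dia x 118 mm, above it a steel head 46 mm dia, straight-sided from 118 to 153 mm, dome to 165 mm; RED band on the head, red dot on the dome. Centre of mass about 70 mm above the foot. Origin: centre of foot; z: foot to head. Stands in a middle-row pocket, leaning 26 degrees towards the robot
- rack: fixed microphone rack carrying the sloping pocket block. Origin on the desk under the block's middle; x away from the robot across the rows, y along a row, z up. 9 microphones; their heads end level in one sloping plane. Across the slope rows are 80 mm apart (34 mm between heads: room for a finger); along a row 54 mm apart (8 mm between heads: no room)
- pockets: the rack's black block, tilted 26 degrees, 206 x 170 x 88 mm; origin centre of its underside, 60 mm above the desk; x up the slope across the rows, y along a row, z along the pockets (out of them, leaning towards the robot). 3 rows of 3 blind square pockets 36 mm wide, 80 mm deep
- cradle: inclined trough of the desk rest (fixed, stiff). Its z line is the axis of a seated microphone, up, leaning 24 degrees from vertical towards the robot side; x points square out of the open side. Origin 50 mm above the desk. Trough floor at x = -16 mm; side walls' inner faces at y = -20 and 20 mm, up to x = 3 mm, 5 mm thick; from z = -25 to 112 mm
- rest: the desk rest as a whole: base plate 150 x 120 x 12 mm, origin centre of its underside, trough above. A black rubber foot pad, 34 mm square, closes the trough below; it is clamped with its top somewhere from z = 0 to 30 mm of the cradle's frame, not reported: feel for it. It is sprung: 1.5 N per mm, gives 4 mm, then stiff
- stopwatch: stopwatch, disc 56 mm dia, 14 mm high, lying on the desk; origin centre of underside; leave alone
- mug: white mug 80 mm dia, 92 mm high; origin centre of underside; leave alone
- recorder: grey pocket recorder 115 x 52 x 20 mm; origin centre of underside; leave alone
- mic_1: handheld microphone like mic_red with a blue band, in another pocket; leave alone
- mic_2: handheld microphone like mic_red with a white band, in another pocket; leave alone
- mic_3: handheld microphone like mic_red with a green band, in another pocket; leave alone
- mic_4: handheld microphone like mic_red with a yellow band, in another pocket; leave alone
- mic_5: handheld microphone like mic_red with a blue band, in another pocket; leave alone
- mic_6: handheld microphone like mic_red with a green band, in another pocket; leave alone
- mic_7: handheld microphone like mic_red with a white band, in another pocket; leave alone
- mic_8: handheld microphone like mic_red with a yellow band, in another pocket; leave alone
There are look-alikes about, which are no part of the job. Leave any blue or brown look-alike of the rest alone. Leave any orange look-alike of the mic_red alone.

How it is judged:
On the way, in this order (a step that is already met when the one before it is completed fails the run):
1. the red microphone is held by the fingers, clear of the rack's pockets (contact force between the fingers and mic_red above 1 N and height (world z) of mic_red above 0.17 m), for 0.2 s.
2. while still held, it lies along the rest's trough and touches the rest (contact force between the fingers and mic_red above 1 N and contact force between mic_red and cradle above 0.5 N and angle between the z axis of mic_red and the z axis of cradle, either way round below 0.12 rad and angle between mic_red's own z axis and vertical below 0.7 rad and x of mic_red in the frame of cradle between -0.007 and 0.007 m and y of mic_red in the frame of cradle between -0.008 and 0.008 m and z of mic_red in the frame of cradle between -0.006 and 0.033 m), for 0.1 s.
At the end, for the whole second after the job is handed in: Red microphone released and at rest in the trough, head up: foot within 7 mm (out) and 8 mm (sideways) of its axis, -6 to 33 mm along it, axis within 0.12 rad; other microphones within 20 mm, stopwatch, mug and recorder within 30 mm of their starts (angle between the z axis of mic_red and the z axis of cradle, either way round below 0.12 rad and angle between mic_red's own z axis and vertical below 0.7 rad and x of mic_red in the frame of cradle between -0.007 and 0.007 m and y of mic_red in the frame of cradle between -0.008 and 0.008 m and z of mic_red in the frame of cradle between -0.006 and 0.033 m and contact force between the fingers and mic_red below 0.1 N and contact force between mic_red and cradle above 0.5 N and linear speed of mic_red below 0.02 m/s and distance of each of mic_1, mic_2, mic_3, mic_4, mic_5, mic_6, mic_7, mic_8 from where it was at the start of the episode below 0.02 m and distance of each of stopwatch, mug, recorder from where it was at the start of the episode below 0.03 m); the robot touches nothing.
It fails at once if the red microphone is rammed into the rest with more than 30 N (contact force between mic_red and cradle above 30 N).
It fails at once if the red microphone is dropped (falls faster than 0.25 m/s out of the fingers) (contact force between the fingers and mic_red below 0.05 N and linear speed of mic_red above 0.25 m/s).
It fails at once if the gripper presses on another microphone with more than 10 N (contact force between any of the fingers, the arm and mic_1 above 10 N or contact force between any of the fingers, the arm and mic_2 above 10 N or contact force between any of the fingers, the arm and mic_3 above 10 N or contact force between any of the fingers, the arm and mic_4 above 10 N or contact force between any of the fingers, the arm and mic_5 above 10 N or contact force between any of the fingers, the arm and mic_6 above 10 N or contact force between any of the fingers, the arm and mic_7 above 10 N or contact force between any of the fingers, the arm and mic_8 above 10 N).
It fails at once if another microphone is moved by more than 20 mm (distance of any of mic_1, mic_2, mic_3, mic_4, mic_5, mic_6, mic_7, mic_8 from where it was at the start of the episode above 0.02 m).
It fails at once if the stopwatch, mug or recorder is moved by more than 30 mm (distance of any of stopwatch, mug, recorder from where it was at the start of the episode above 0.03 m).
It also fails if it takes over 51 s, if anything falls off the work surface, if the arm or the gripper's body presses on something with over 40 N, if the wrist force passes 120 N, or if a joint passes its speed limit or range.

### The arm

A 7-joint arm with a two-finger parallel gripper is mounted at the origin on the work surface. World frame = base frame: x ahead of the robot, y to its left, z up, the work surface at z = 0. Lengths are in m, angles in rad, forces in N, time in s.
With the tool pointing down it reaches from about 0.4 to 0.925 m from the base axis. Payload 5.6 kg.
Tool frame: the origin (TCP) lies midway between the tips of the shut fingers; the grasp point (between the pads) lies 19 mm behind it; z points along the fingers, y is the direction in which the jaws open and shut (so a half turn about z gives the same grasp; the last joint's range is limited). The gripper opens to 85 mm and grips with 20 to 120 N. Pads are 22 mm wide; open, the fingers measure 114 mm over their backs; the gripper's body (76 mm by 85 mm) begins 54 mm behind the grasp point. The pads swing forward as they close: fully open they stand 13 mm farther back than shut.
Start: joints at [-1.199, 0.468, -0.012, 1.603, 0.006, 1.071, -0.056], TCP at [0.262, 0.595, 0.231] pointing down, gripper open.
Joint ranges: [-2.53, 2.53], [-0.31, 2.02], [-1.57, 1.55], [0.28, 2.44], [-1.29, 4.43], [0.15, 1.84], [-2.92, 2.92]. Speed limits (rad/s): [2.57, 2.57, 3.14, 3.14, 3.14, 3.14, 3.14].

### API

Orientations are given as a rotation vector (axis times angle).
In Python, from rig import observe, cams, ctrl, recognise gives the robot as it stands.
- The arm moves only by the tool carry_out, never from a script. Its argument "rows" is a list of rows, each a list of 5 numbers: the closure, from 0 (fully open) to 1 (shut), then the shift along the tool's x, y, z in mm, then the turn about the tool's z in degrees. In form: [[hand, dx, dy, dz, twist], ...]. A call has 1 to 5 rows; each row is the pose to reach, as a shift and turn from the pose measured when the call began, along the tool's axes at that moment; what a row does not reach only later rows make up. A row lasts 1/8 s, in which the tool goes at most 62.5 mm and 10.7 degrees, less where a joint would pass 70% of its speed; a pose out of reach is approached as far as the arm can. A call with a gripper value outside its range is refused whole. The fingers move at their own pace and stop on an object; "grip_force" is the grip in N (left out, the last holds). Time passes only in rows, so rows that repeat a pose let the fingers close. It gives the time, the measured TCP pose, the force and the opening at its end, in the units of the state.
- observe(): the state, without advancing time (a new reading comes with each control period).
- cams.get_image(name): name is "side" or "top"; returns (picture, depth): 480x640x3 uint8, red, green, blue; 480x640 float32, m along the optical axis (not along the pixel's ray), 0 where there is no reading.
- cams.get_calibration(name): a dict with "mtx" (3x3 intrinsics, pixels), "xyz" and "orientation" of the camera in the world. Camera axes: x right, y down, z forward; pixel columns grow to the right and rows downward; lengths in m; the calibration is good to about 2 mm. A picture is of the moment at which its call begins. get_calibration takes no time and is no camera call.
- ctrl.sign_off(): hands the job in, once; it reports no verdict.
Trained networks look in the newest picture that a camera, given by its name, has taken for a name from the list of things; names that differ only in an ending like _2 or _b are one class to them, and where a whole thing is asked for, a point or a joint stands for the part that bears it (a point fixed in the world has none). Each returns a list of dicts, best first, with "conf" (0 to 1); they miss things now and then, are a little off and sometimes report something else, mostly with a low value. They report only what shows in the picture. A call takes as long as a camera call. They do not tell look-alikes from the thing itself.
- recognise(camera, query): "extent" ([left, top, width, height] in pixels, round what is visible of it).
The state is a dict: "time": time; "joint_positions": joint angles; "joint_vel": joint speeds; "tau": joint torques, N m; "ee_pos": TCP position; "eef_rot": TCP orientation; "ft_force": force on the tool from outside, world axes, zero at the start; "ft_torque": the same for the moment, N m; "grip_width": finger opening in m.
Only numpy, scipy, OpenCV 4.12 (cv2) and the standard library are available. Lean on these libraries where they do the work, as an engineer would, in place of code of your own. Each camera call takes 0.05 s, during which the arm holds its last target. There are 200 camera calls.

## Working session

There is one attempt and no reset: what is moved stays moved. The work goes in short steps, Python scripts to look and compute and a tool call to move; the robot and the scene stay as the last step left them, time stands still between calls to the robot, and variables do not carry over. Pictures are saved under pics/ and viewed, about 8 in all and at most 12, crops included, and the job is handed in when it is done.

Besides the shell and the picture viewer there is one more tool, called after "Call:" by a JSON object that holds its "name" and its "arguments". carry_out: Moves the arm, as the interface text tells. Its arguments: {"type":"object","properties":{"rows":{"type":"array","items":{"type":"array","items":{"type":"number"}}},"grip_force":{"type":"number"}},"required":["rows"]}

```bash
mkdir -p pics; ls
cat > h.py <<'E'
import numpy as np, cv2
from scipy.spatial.transform import Rotation as R
from rig import observe, cams, ctrl, recognise
def cal(n):
    c=cams.get_calibration(n); o=np.array(c["orientation"],float)
    M=o if o.shape==(3,3) else R.from_rotvec(o).as_matrix()
    return np.array(c["mtx"]),np.array(c["xyz"]),M
def cloud(n,d):
    K,t,M=cal(n); v,u=np.mgrid[:480,:640]
    p=np.stack([(u-K[0,2])/K[0,0]*d,(v-K[1,2])/K[1,1]*d,d],-1)
    return p@M.T+t
def snap(n,f):
    im,d=cams.get_image(n); cv2.imwrite("pics/"+f,im[:,:,::-1]); return im,d,cloud(n,d)
def st():
    s=observe(); return s
E
python3 - <<'E'
from h import *
print(observe())
for n in("side","top"):
    print(n,cal(n)); im,d,P=snap(n,n+"0.png"); np.savez(n+"0.npz",im=im,d=d,P=P)
    for q in("mic_red","rest","cradle","rack","stopwatch","mug","recorder"):
        print(q,[(np.round(r["extent"]).tolist(),round(r["conf"],2)) for r in recognise(n,q)][:4])
print(observe()["time"])
E
```

```text
pics
{'time': 0.0, 'joint_positions': array([-1.19902407,  0.46837309, -0.01160361,  1.60362263,  0.00597035,
        1.07137997, -0.05629153]), 'joint_vel': array([ 8.57874642e-04, -6.60495065e-04, -6.02913717e-04, -5.44735324e-04,
        7.60780334e-05, -9.89464924e-04,  4.14719960e-04]), 'tau': array([ 8.32102796e-04, -5.32374787e+01,  2.22606497e-02, -2.51295161e+01,
        1.15653151e-02,  7.88928039e-03,  3.08704401e-06]), 'ee_pos': array([0.2617705 , 0.59435709, 0.23034137]), 'eef_rot': array([-6.46913779e-01, -3.07399300e+00,  2.71437438e-03]), 'ft_force': array([-0.15137022, -0.4194969 , -0.02506015]), 'ft_torque': array([-0.04251171,  0.02593631,  0.00960302]), 'grip_width': 0.08537919194064697}
side (array([[569.29046788,   0.        , 312.94807022],
       [  0.        , 569.29046788, 240.23385288],
       [  0.        ,   0.        ,   1.        ]]), array([0.60806587, 0.31274817, 1.15188357]), array([[-0.952321  ,  0.28949554, -0.09631741],
       [ 0.30507017,  0.89928376, -0.31340215],
       [-0.00411184, -0.32784302, -0.94472327]]))
mic_red [([274.0, 330.0, 40.0, 
[... 921 characters left out ...]
red [([123.0, 226.0, 70.0, 24.0], 0.96), ([214.0, 164.0, 26.0, 28.0], 0.83), ([312.0, 225.0, 27.0, 21.0], 0.52)]
rest [([397.0, 314.0, 60.0, 72.0], 0.91), ([418.0, 99.0, 53.0, 62.0], 0.83), ([359.0, 179.0, 57.0, 61.0], 0.61)]
cradle [([431.0, 117.0, 40.0, 19.0], 0.89), ([415.0, 340.0, 44.0, 45.0], 0.88), ([373.0, 196.0, 39.0, 33.0], 0.87)]
rack [([198.0, 126.0, 84.0, 94.0], 0.56), ([376.0, 199.0, 34.0, 28.0], 0.26)]
stopwatch [([312.0, 224.0, 28.0, 25.0], 0.87)]
mug [([314.0, 122.0, 32.0, 54.0], 0.68), ([374.0, 196.0, 36.0, 31.0], 0.63), ([244.0, 133.0, 18.0, 24.0], 0.5)]
recorder [([401.0, 245.0, 39.0, 47.0], 0.66), ([196.0, 124.0, 81.0, 95.0], 0.29), ([243.0, 136.0, 19.0, 21.0], 0.24)]
0.8
```

View pics/side0.png

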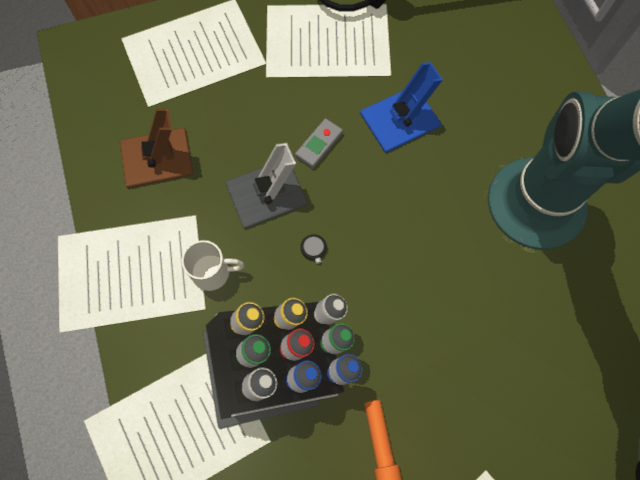

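View pics/top0.png

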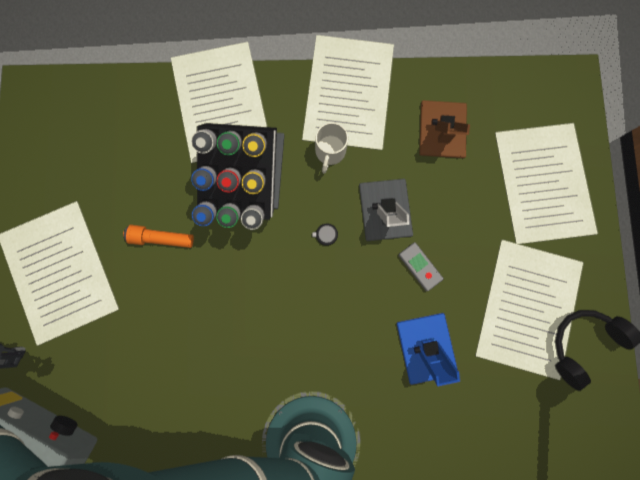

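The side picture shows the grey rest (base at about 265,195, light trough 280,165), with blue (400,110) and brown (155,150) look-alikes. It also shows the red mic mid-rack at (298,344) and an orange decoy at (380,440). The top picture agrees: red mic at (229,182), rest at (387,208). Next I'll fit both poses to the depth data.

```bash
cat > fit.py <<'E'
from h import *
from scipy.optimize import least_squares
def frame(x,y,z,yaw,tilt): return R.from_euler("ZY",[yaw,-tilt]), np.array([x,y,z])
D={n:np.load(n+"0.npz") for n in("side","top")}
def pts(n,c,w):
    u,v=c; P=D[n]["P"][v-w:v+w,u-w:u+w].reshape(-1,3); C=D[n]["im"][v-w:v+w,u-w:u+w].reshape(-1,3).astype(int)
    return P,C
def box(p,lo,hi):
    c=(np.array(lo)+hi)/2;h=(np.array(hi)-lo)/2;q=abs(p-c)-h
    return np.linalg.norm(np.maximum(q,0),axis=1)+np.minimum(q.max(1),0)
def cyl(p,r,a,b):
    q=np.stack([np.hypot(p[:,0],p[:,1])-r,abs(p[:,2]-(a+b)/2)-(b-a)/2],1)
    return np.linalg.norm(np.maximum(q,0),axis=1)+np.minimum(q.max(1),0)
def mic(p):
    q=p*1.; s=p-[0,0,.153]; k=np.array([.023,.023,.012])
    e=np.linalg.norm(s/k,axis=1); g=np.linalg.norm(s/k**2,axis=1)+1e-9; dome=e*(e-1)/g
    dome=np.where(s[:,2]>0,dome,1)
    return np.minimum(dome,np.minimum(cyl(p,.023,.118,.153),cyl(p,.016,0,.118)))
def rackS(p):
    d=box(p,[-.103,-.085,0],[.103,.085,.088])
    for i in(-1,0,1):
        for j in(-1,0,1): d=np.minimum(d,mic(p-[.08*i,.054*j,.008]))
    return d
def micsS(p):
    return np.min([mic(p-[.08*i,.054*j,.008]) for i in(-1,0,1) for j in(-1,0,1)],0)
def troughS(p):
    return np.min([box(p,[-.021,-.025,-.025],[-.016,.025,.112]),box(p,[-.021,.02,-.025],[.003,.025,.112]),box(p,[-.021,-.025,-.025],[.003,-.02,.112])],0)
def solve(S,P,x0,tilt,z):
    best=None
    for yaw in x0[2]:
        f=lambda x:S(frame(x[0],x[1],z+x[4],x[2],tilt+x[3])[0].inv().apply(P-[x[0],x[1],z+x[4]]))
        g=lambda x:np.r_[f(x),(x[3]*.1),x[4]]
        r=least_squares(g,[x0[0],x0[1],yaw,0,0],loss="soft_l1",f_scale=.003)
        if best is None or r.cost<best.cost: best=r
    e=f(best.x); return best.x,np.median(abs(e)),len(P),best.cost
E
cat > a.py <<'E'
from fit import *
sel={}
for n,c in(("side",(298,344)),("top",(229,182))):
    P,_=pts(n,c,3); print("red",n,np.median(P,0))
    P,_=pts(n,c,62 if n=="side" else 52); P=P[(P[:,2]>.17)]; sel[n]=P
c=np.median(np.vstack(list(sel.values())),0); print(c)
for k,P in list(sel.items())+[("both",np.vstack(list(sel.values())))]:
    print(k,solve(micsS,P[::3],(c[0]+.05,c[1],np.radians([-40,-20,0,20,40,60])),np.radians(26),.06))
sel={}
for n,c in(("side",(280,165)),("top",(393,212))):
    P,C=pts(n,c,36); m=(C.min(1)>105)&(C.max(1)-C.min(1)<40)&(P[:,2]>.03)&(P[:,2]<.19)
    sel[n]=P[m]; print(n,m.sum(),np.median(P[m],0),P[m][:,2].max())
for k,P in list(sel.items())+[("both",np.vstack(list(sel.values())))]:
    c=np.median(P,0); print(k,solve(troughS,P,(c[0],c[1],np.radians(range(-180,180,30))),np.radians(24),.05))
E
python3 a.py
```

```text
red side [0.59158654 0.16548116 0.21885089]
red top [0.58129773 0.1591626  0.21655359]
[0.60337587 0.16547628 0.21324225]
side (array([ 6.56649844e-01,  1.56396524e-01, -8.95653108e-02,  4.37723635e-03,
       -8.63698873e-05]), np.float64(0.0009027700617792358), 2260, np.float64(0.06541653860415841))
top (array([ 6.55719707e-01,  1.57611943e-01, -9.75694062e-02,  2.66979804e-03,
        1.50082202e-04]), np.float64(0.0010856608435586177), 1307, np.float64(0.02816766392513733))
both (array([ 6.56378652e-01,  1.56789763e-01, -9.35532452e-02,  4.46950420e-03,
        5.13609461e-05]), np.float64(0.0010373033872075922), 3567, np.float64(0.09670047916966704))
side 468 [ 0.51782298 -0.20972549  0.12318907] 0.15593337479469926
top 250 [ 0.50633918 -0.20622917  0.135117  ] 0.15585342341315855
side (array([ 0.55659502, -0.20373832,  0.07908607,  0.00281876,  0.001361  ]), np.float64(0.0007519107446133247), 468, np.float64(0.0002449784033767025))
top (array([ 0.55390473, -0.20217707,  0.07983376, -0.00244997,  0.00173481]), np.float64(0.00046235918019428557), 250, np.float64(9.001912572662504e-05))
both (array([ 0.56004544, -0.20444615,  0.03257673,  0.05460801,  0.00528284]), np.float64(0.0010625278198094648), 718, np.float64(0.0005927808147213346))
```

Call:
{"name": "carry_out", "arguments": {"rows": [[0.3,0,0,-60,0],[0.3,0,0,-60,0]]}}

```text
time: 1.05
ee_pos: [0.263, 0.5975, 0.2968]
eef_rot: [0.647, 3.073, 0.015]
ft_force: [0.5, 0.0, -0.8]
grip_width: 0.0594
```

```bash
cat > g.py <<'E'
from h import *
def axis(yaw,tilt): return R.from_euler("ZY",[yaw,-tilt]).as_matrix()
RK=(np.array([.6562,.1570,.060]),axis(-.0935,np.radians(26.1)))
CR=(np.array([.5553,-.2030,.0505]),axis(.0795,np.radians(24)))
def go(p,jaw=None):
    """local shift mm & twist deg from the present pose to TCP p (world), jaws along jaw (world vec)"""
    s=observe(); M=R.from_rotvec(s["eef_rot"]).as_matrix(); d=M.T@(np.array(p)-s["ee_pos"])*1000
    t=0
    if jaw is not None:
        j=M.T@jaw; t=np.degrees(np.arctan2(-j[0],j[1])); t=(t+90)%180-90
    print("shift",np.round(d,1),"twist",round(t,1))
def info():
    s=observe(); M=R.from_rotvec(s["eef_rot"]).as_matrix()
    print("t",s["time"],"p",np.round(s["ee_pos"],4),"q",np.round(s["joint_positions"],3),"F",np.round(s["ft_force"],1),"w",s["grip_width"])
    print("toolz",np.round(M[:,2],3),"tooly",np.round(M[:,1],3))
    for n,(o,B) in(("rack",RK),("cradle",CR)):
        l=B.T@(s["ee_pos"]-o)*1000; z=B.T@M[:,2]; print(n,"tcp local",np.round(l,1),"toolz local",np.round(z,3),"ang",round(np.degrees(np.arccos(-z[2])),1), "tooly",np.round(B.T@M[:,1],2))
E
python3 - <<'E'
from g import *
info(); go([.72,-.07,.45],RK[1][:,0])
E
```

```text
t 1.05 p [0.263  0.5975 0.2968] q [-1.2    0.414 -0.009  1.531  0.004  1.187 -0.055] F [ 0.5  0.  -0.8] w 0.05943178921005418
toolz [ 0.004  0.009 -1.   ] tooly [0.403 0.915 0.01 ]
rack tcp local [-284.3  401.8  403. ] toolz local [-0.437  0.01  -0.899] ang 25.9 tooly [ 0.29  0.95 -0.13]
cradle tcp local [-107.9  821.1  317.7] toolz local [-0.403  0.009 -0.915] ang 23.8 tooly [ 0.44  0.88 -0.18]
shift [-687.2 -425.  -157.7] twist 71.3
```

Call:
{"name": "carry_out", "arguments": {"rows": [[0.22,-100,-50,-150,20],[0.22,-150,-100,-200,30],[0.22,-200,-130,-200,40],[0.22,-250,-160,-200,50],[0.22,-300,-190,-200,60]]}}

```text
time: 1.68
ee_pos: [0.4012, 0.3877, 0.466]
eef_rot: [-1.971, -2.443, -0.018]
ft_force: [0.4, 0.7, -0.2]
grip_width: 0.0666
```

Run:
```python
from g import *
info(); go([.72,-.07,.45],RK[1][:,0])
```

```text
t 1.675 p [0.4012 0.3877 0.466 ] q [-1.034  0.153  0.243  1.511 -0.041  1.472 -0.577] F [ 0.4  0.7 -0.2] w 0.06659416369604505
toolz [ 0.005  0.011 -1.   ] tooly [0.977 0.211 0.007]
rack tcp local [-68.7 205.9 485.8] toolz local [-0.437  0.011 -0.9  ] ang 25.9 tooly [ 0.86  0.3  -0.41]
cradle tcp local [ 71.6 601.1 423. ] toolz local [-0.402  0.01  -0.916] ang 23.7 tooly [ 0.91  0.13 -0.4 ]
shift [-514.9  214.6   12.5] twist 17.3
```

Call:
{"name": "carry_out", "arguments": {"rows": [[0.22,-58,24,0,8],[0.22,-115,48,0,17],[0.22,-172,72,0,17],[0.22,-230,96,0,17],[0.22,-287,120,0,17]]}}

```text
time: 2.3
ee_pos: [0.5799, 0.1311, 0.464]
eef_rot: [-2.308, -2.124, -0.018]
ft_force: [1.2, -0.1, -0.5]
grip_width: 0.0666
```

Run:
```python
from g import *
info(); go([.95,-.02,.45],RK[1][:,0])
```

```text
t 2.3 p [0.5799 0.1311 0.464 ] q [-0.661  0.235  0.493  1.439 -0.121  1.489 -0.254] F [ 1.2 -0.1 -0.5] w 0.06661042466089606
toolz [ 0.005  0.011 -1.   ] tooly [ 0.997 -0.083  0.004]
rack tcp local [111.7 -32.9 395.1] toolz local [-0.436  0.012 -0.9  ] ang 25.9 tooly [ 0.9   0.01 -0.44]
cradle tcp local [214.8 331.1 357. ] toolz local [-0.401  0.011 -0.916] ang 23.7 tooly [ 0.9  -0.16 -0.4 ]
shift [-120.   381.3   14.1] twist 0.3
```

Call:
{"name": "carry_out", "arguments": {"rows": [[0.22,-60,60,0,0],[0.22,-80,120,0,0],[0.22,-100,180,0,0],[0.22,-110,240,0,0],[0.22,-120,300,0,0]]}}

```text
time: 2.92
ee_pos: [0.8401, -0.0021, 0.4624]
eef_rot: [-2.306, -2.129, -0.012]
ft_force: [2.0, 3.3, -0.1]
grip_width: 0.067
```

Call:
{"name": "carry_out", "arguments": {"rows": [[0.22,0,60,0,0],[0.22,0,120,0,0],[0.22,0,180,0,0],[0.22,0,240,0,0],[0.22,0,300,0,0]]}}

```text
time: 3.55
ee_pos: [0.9162, -0.0149, 0.3985]
eef_rot: [2.285, 2.108, 0.066]
ft_force: [0.7, -0.3, -0.3]
grip_width: 0.0668
```

Run:
```python
from g import *
info()
```

```text
t 3.55 p [ 0.9162 -0.0149  0.3985] q [-0.131  1.064  0.902  0.28  -0.819  1.841  0.015] F [ 0.7 -0.3 -0.3] w 0.06676950181729752
toolz [ 0.053  0.006 -0.999] tooly [ 0.995 -0.081  0.052]
rack tcp local [ 395.9 -146.9  183.1] toolz local [-0.392  0.011 -0.92 ] ang 23.1 tooly [ 0.92  0.01 -0.39]
cradle tcp local [483.9 158.8 165.5] toolz local [-0.358  0.001 -0.934] ang 21.0 tooly [ 0.92 -0.16 -0.35]
```

Call:
{"name": "carry_out", "arguments": {"rows": [[0.22,0,0,-50,0],[0.22,0,0,-100,0],[0.22,0,0,-150,0],[0.22,0,0,-200,0]]}}

```text
time: 4.05
ee_pos: [0.8814, -0.0024, 0.5243]
eef_rot: [2.222, 2.089, 0.209]
ft_force: [0.7, -0.1, -0.9]
grip_width: 0.0665
```

Run:
```python
from g import *
info()
```

```text
t 4.05 p [ 0.8814 -0.0024  0.5243] q [-0.087  0.883  0.405  0.28  -0.379  1.841 -0.042] F [ 0.7 -0.1 -0.9] w 0.06646342778390268
toolz [ 0.157  0.032 -0.987] tooly [ 0.986 -0.064  0.154]
rack tcp local [ 418.9 -137.7  311.7] toolz local [-0.297  0.046 -0.954] ang 17.5 tooly [ 0.95  0.03 -0.3 ]
cradle tcp local [504.2 174.  294.1] toolz local [-0.256  0.019 -0.966] ang 14.9 tooly [ 0.96 -0.14 -0.26]
```

Call:
{"name": "carry_out", "arguments": {"rows": [[0.22,-20,0,-50,0],[0.22,-40,0,-100,0],[0.22,-60,0,-150,0],[0.22,-80,0,-200,0]]}}

```text
time: 4.55
ee_pos: [0.8313, -0.0598, 0.6915]
eef_rot: [2.075, 1.97, 0.409]
ft_force: [1.5, -0.8, -0.6]
grip_width: 0.0669
```

Run:
```python
from g import *
info()
```

```text
t 4.55 p [ 0.8313 -0.0598  0.6915] q [-0.092  0.721  0.837  0.28  -0.735  1.841  0.081] F [ 1.5 -0.8 -0.6] w 0.0669427623043309
toolz [ 0.37   0.012 -0.929] tooly [ 0.928 -0.054  0.369]
rack tcp local [ 452.5 -199.5  481.5] toolz local [-0.079  0.046 -0.996] ang 5.3 tooly [ 1.    0.03 -0.08]
cradle tcp local [522.4 120.8 469.1] toolz local [-0.04  -0.018 -0.999] ang 2.5 tooly [ 0.99 -0.13 -0.04]
```

Call:
{"name": "carry_out", "arguments": {"rows": [[0.22,-40,0,-40,0],[0.22,-70,0,-70,0]]}}

```text
time: 4.8
ee_pos: [0.791, -0.1256, 0.7293]
eef_rot: [2.066, 1.946, 0.419]
ft_force: [1.6, -0.4, -0.8]
grip_width: 0.0664
```

Run:
```python
from g import *
info()
o,B=RK; go(o+B@[0,0,.30],B[:,0])
```

```text
t 4.8 p [ 0.791  -0.1256  0.7293] q [ 0.083  0.633  0.283  0.281 -0.285  1.841  0.088] F [ 1.6 -0.4 -0.8] w 0.06643620788612174
toolz [ 0.389  0.    -0.921] tooly [ 0.92  -0.06   0.388]
rack tcp local [ 438.6 -268.8  530.4] toolz local [-0.057  0.037 -0.998] ang 3.9 tooly [ 1.    0.03 -0.06]
cradle tcp local [496.3  58.4 522. ] toolz local [-0.02  -0.031 -0.999] ang 2.1 tooly [ 0.99 -0.13 -0.02]
shift [ 270.4 -417.7  264.8] twist 1.4
```

Call:
{"name": "carry_out", "arguments": {"rows": [[0.22,-40,20,-40,0],[0.22,-80,40,-80,0]]}}

```text
time: 5.05
ee_pos: [0.7602, -0.1888, 0.7621]
eef_rot: [2.036, 1.913, 0.453]
ft_force: [-0.3, 0.7, 0.1]
grip_width: 0.0663
```

Run:
```python
from g import *
info()
o,B=RK; go(o+B@[0,0,.30],B[:,0])
```

```text
t 5.05 p [ 0.7602 -0.1888  0.7621] q [ 0.181  0.594  0.29   0.28  -0.329  1.841  0.166] F [-0.3  0.7  0.1] w 0.06631880924037852
toolz [ 0.432 -0.01  -0.902] tooly [ 0.9   -0.06   0.432]
rack tcp local [ 430.8 -334.6  570.7] toolz local [-0.01   0.031 -0.999] ang 1.9 tooly [ 1.    0.02 -0.01]
cradle tcp local [477.   -2.2 566.5] toolz local [ 0.026 -0.044 -0.999] ang 2.9 tooly [ 0.99 -0.13  0.03]
shift [ 336.3 -420.1  285. ] twist 1.4
```

Call:
{"name": "carry_out", "arguments": {"rows": [[0.22,34,-42,10,1],[0.22,70,-84,20,1],[0.22,105,-126,40,1],[0.22,140,-168,60,1],[0.22,175,-210,90,1]]}}

```text
time: 5.68
ee_pos: [0.6241, -0.0097, 0.6026]
eef_rot: [2.052, 1.897, 0.459]
ft_force: [0.7, -0.3, -0.1]
grip_width: 0.0666
```

Run:
```python
from g import *
info()
o,B=RK; go(o+B@[0,0,.27],B[:,0])
```

```text
t 5.675 p [ 0.6241 -0.0097  0.6026] q [-0.289  0.023  0.243  1.425  0.025  1.247 -0.129] F [ 0.7 -0.3 -0.1] w 0.06656068042563826
toolz [ 0.434 -0.009 -0.901] tooly [ 0.898 -0.077  0.433]
rack tcp local [ 224.  -169.   494.4] toolz local [-0.008  0.032 -0.999] ang 1.9 tooly [ 1.    0.01 -0.01]
cradle tcp local [301.3 187.2 470.2] toolz local [ 0.028 -0.043 -0.999] ang 3.0 tooly [ 0.99 -0.15  0.03]
shift [ 163.4 -221.   231.4] twist 0.4
```

Call:
{"name": "carry_out", "arguments": {"rows": [[0.22,33,-44,30,0],[0.22,66,-88,70,0],[0.22,99,-132,120,0],[0.22,132,-176,170,0],[0.22,163,-221,220,0]]}}

```text
time: 6.3
ee_pos: [0.5414, 0.1489, 0.348]
eef_rot: [2.051, 1.897, 0.461]
ft_force: [0.8, -0.1, -0.6]
grip_width: 0.0669
```

Run:
```python
from g import *
info()
o,B=RK; go(o+B@[0,0,.20],B[:,0])
im,d,P=snap("side","s1.png"); snap("top","t1.png")
a=cv2.imread("pics/s1.png")[250:450,180:420]; b=cv2.imread("pics/t1.png")[100:260,140:332]
cv2.imwrite("pics/c1.png",np.hstack([cv2.resize(a,(480,400)),cv2.resize(b,(480,400))])[:, :800] if 0 else np.hstack([cv2.resize(a,(400,333)),cv2.resize(b,(400,333))]))
```

```text
t 6.3 p [0.5414 0.1489 0.348 ] q [-0.451  0.002  0.016  1.998  0.282  0.752 -0.682] F [ 0.8 -0.1 -0.6] w 0.06688727346129868
toolz [ 0.435 -0.008 -0.901] tooly [ 0.898 -0.076  0.434]
rack tcp local [ 24.7 -18.8 308.6] toolz local [-0.007  0.033 -0.999] ang 1.9 tooly [ 1.    0.01 -0.01]
cradle tcp local [133.9 351.9 266. ] toolz local [ 0.029 -0.042 -0.999] ang 2.9 tooly [ 0.99 -0.15  0.03]
shift [ 15.4 -23.9 109.3] twist 0.4
```

View pics/c1.png

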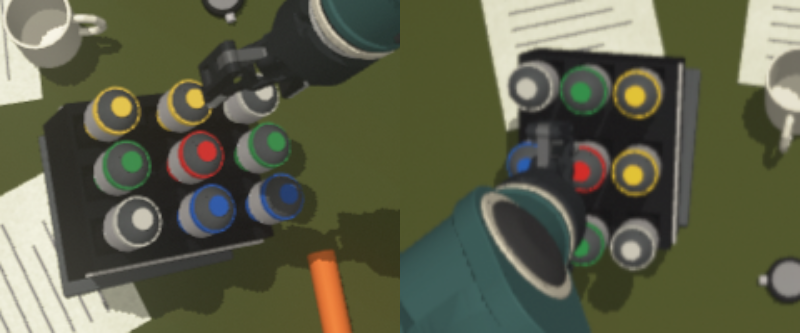

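Side crop: the gripper is above the white/yellow mics at the near edge, and the rack is undisturbed. The red dot is clear at (207,152) in the crop. I'll check the red dot's position in the rack frame and move in above it.

Call:
{"name": "carry_out", "arguments": {"rows": [[0.22,8,-12,40,0],[0.22,15,-24,80,0],[0.22,15,-24,105,0],[0.22,15,-24,105,0]]}}

```text
time: 6.9
ee_pos: [0.5612, 0.1648, 0.236]
eef_rot: [2.052, 1.909, 0.442]
ft_force: [-0.1, 0.5, -0.0]
grip_width: 0.0666
```

Run:
```python
from fit import *
from g import RK,info,go
o,B=RK
for n,c in(("side",(298,344)),("top",(229,182))):
    P,C=pts(n,c,20); L=(P-o)@B*1000
    m=(C[:,0]>100)&(C[:,0]>2*C[:,1])&(np.hypot(L[:,0],L[:,1])<30)
    d=m&(L[:,2]>168); print(n,"dot",d.sum(),L[d].mean(0).round(1),"all red",m.sum(),L[m].min(0).round(1),L[m].max(0).round(1))
    h=(np.hypot(L[:,0],L[:,1])<30)&(L[:,2]>128)
    # circle fit of the red head only, local xy offset & 3D
    q=P[h]; f=lambda x:mic((q-o)@B-[x[0],x[1],.008])
    print(" head offset mm",least_squares(f,[0,0],loss="soft_l1",f_scale=.002).x*1000)
info(); go(o+B@[0,0,.12],B[:,0])
```

```text
side dot 114 [ -0.2  -0.8 173.2] all red 258 [-23.  -24.6 105. ] [ 24.5  22.5 176.7]
 head offset mm [ 0.03793007 -0.90837656]
top dot 73 [  0.3   0.6 174.1] all red 159 [-23.1 -22.5  86.2] [ 22.3  27.5 178.4]
 head offset mm [-1.12728274  1.11251483]
t 6.9 p [0.5612 0.1648 0.236 ] q [-0.468  0.179  0.023  2.075  0.384  0.527 -0.816] F [-0.1  0.5 -0. ] w 0.06656223914072117
toolz [ 0.422 -0.012 -0.907] tooly [ 0.904 -0.07   0.421]
rack tcp local [ -8.1  -1.1 200. ] toolz local [-0.021  0.027 -0.999] ang 2.0 tooly [ 1.    0.01 -0.02]
cradle tcp local [107.5 366.2 155.2] toolz local [ 0.014 -0.045 -0.999] ang 2.7 tooly [ 0.99 -0.14  0.02]
shift [-1.2  9.8 79.8] twist 0.8
```

Call:
{"name": "carry_out", "arguments": {"rows": [[0.22,1,8,0,0.5],[0.22,1,8,0,0.5]]}}

```text
time: 7.15
ee_pos: [0.57, 0.1654, 0.2417]
eef_rot: [2.061, 1.898, 0.448]
ft_force: [0.2, 0.2, 1.1]
grip_width: 0.0666
```

Run:
```python
from g import *
o,B=RK
info(); go(o+B@[0,0,.12],B[:,0])
```

```text
t 7.15 p [0.57   0.1654 0.2417] q [-0.461  0.185  0.023  2.054  0.373  0.536 -0.808] F [0.2 0.2 1.1] w 0.06664597917486696
toolz [ 0.425 -0.011 -0.905] tooly [ 0.902 -0.08   0.424]
rack tcp local [  2.2   0.3 201.2] toolz local [-0.018  0.029 -0.999] ang 1.9 tooly [ 1.    0.   -0.02]
cradle tcp local [117.9 366.  156.8] toolz local [ 0.018 -0.045 -0.999] ang 2.8 tooly [ 0.99 -0.15  0.02]
shift [-2.6 -0.8 81.2] twist 0.2
```

Call:
{"name": "carry_out", "arguments": {"rows": [[0.22,-1,-1,15,0],[0.22,-2,-1,30,0],[0.22,-2,-1,45,0],[0.22,-2,-1,45,0]]}}

```text
time: 7.65
ee_pos: [0.5876, 0.1625, 0.1983]
eef_rot: [2.062, 1.899, 0.444]
ft_force: [-0.2, 0.5, 0.1]
grip_width: 0.0666
```

Run:
```python
from g import *
o,B=RK
info(); go(o+B@[0,0,.12],B[:,0])
```

```text
t 7.65 p [0.5876 0.1625 0.1983] q [-0.459  0.272  0.046  2.058  0.406  0.446 -0.835] F [-0.2  0.5  0.1] w 0.06662379514619363
toolz [ 0.422 -0.013 -0.907] tooly [ 0.903 -0.08   0.422]
rack tcp local [ -1.   -1.  154.5] toolz local [-0.021  0.027 -0.999] ang 1.9 tooly [ 1.    0.01 -0.02]
cradle tcp local [116.  361.7 110.1] toolz local [ 0.015 -0.046 -0.999] ang 2.8 tooly [ 0.99 -0.15  0.02]
shift [ 0.   1.7 34.5] twist 0.3
```

Call:
{"name": "carry_out", "arguments": {"rows": [[0.22,0,1,12,0],[0.22,0,2,24,0],[0.22,0,2,35,0],[0.22,0,2,35,0]]}}

```text
time: 8.15
ee_pos: [0.604, 0.1615, 0.1662]
eef_rot: [2.063, 1.899, 0.441]
ft_force: [0.0, 0.4, 0.0]
grip_width: 0.0666
```

Run:
```python
from g import *
o,B=RK
info(); go(o+B@[0,0,.12],B[:,0])
```

```text
t 8.15 p [0.604  0.1615 0.1662] q [-0.459  0.345  0.065  2.047  0.428  0.384 -0.853] F [0.  0.4 0. ] w 0.06664378794656325
toolz [ 0.42  -0.014 -0.907] tooly [ 0.904 -0.079  0.42 ]
rack tcp local [ -0.4  -0.4 118.4] toolz local [-0.022  0.026 -0.999] ang 1.9 tooly [ 1.    0.01 -0.02]
cradle tcp local [117.8 359.5  74.2] toolz local [ 0.013 -0.047 -0.999] ang 2.8 tooly [ 0.99 -0.15  0.02]
shift [ 0.4  0.4 -1.6] twist 0.3
```

No contact, and the TCP is centred to within 0.5 mm. Closing with a moderate grip.

Call:
{"name": "carry_out", "arguments": {"rows": [[0.45,0,0,0,0],[0.7,0,0,0,0],[0.7,0,0,0,0],[0.7,0,0,0,0]], "grip_force": 40}}

```text
time: 8.65
ee_pos: [0.6043, 0.1617, 0.1667]
eef_rot: [2.062, 1.899, 0.443]
ft_force: [2.0, 0.5, -0.2]
grip_width: 0.045
```

Call:
{"name": "carry_out", "arguments": {"rows": [[0.7,0,0,-12,0],[0.7,0,0,-24,0],[0.7,0,0,-36,0],[0.7,0,0,-36,0]]}}

```text
time: 9.15
ee_pos: [0.5886, 0.1624, 0.2002]
eef_rot: [2.062, 1.899, 0.444]
ft_force: [0.9, -0.2, -2.1]
grip_width: 0.0452
```

Run:
```python
from g import *
o,B=RK
info(); go(o+B@[0,0,.26],B[:,0])
```

```text
t 9.15 p [0.5886 0.1624 0.2002] q [-0.454  0.271  0.042  2.054  0.403  0.451 -0.83 ] F [ 0.9 -0.2 -2.1] w 0.04524895441161254
toolz [ 0.422 -0.012 -0.907] tooly [ 0.903 -0.08   0.421]
rack tcp local [  0.8  -1.  155.8] toolz local [-0.021  0.027 -0.999] ang 1.9 tooly [ 1.    0.01 -0.02]
cradle tcp local [117.8 361.6 111.5] toolz local [ 0.014 -0.046 -0.999] ang 2.8 tooly [ 0.99 -0.15  0.02]
shift [   3.8   -3.  -104.1] twist 0.3
```

Call:
{"name": "carry_out", "arguments": {"rows": [[0.7,0.5,0,-20,0],[0.7,1.5,-1,-45,0],[0.7,2.5,-2,-75,0],[0.7,4,-3,-105,0],[0.7,5,-4,-140,0]]}}

```text
time: 9.78
ee_pos: [0.525, 0.1691, 0.3253]
eef_rot: [2.063, 1.9, 0.44]
ft_force: [0.1, -0.7, -2.2]
grip_width: 0.0451
```

Call:
{"name": "carry_out", "arguments": {"rows": [[0.7,0,0,-25,0],[0.7,0,0,-40,0]]}}

```text
time: 10.02
ee_pos: [0.5074, 0.1698, 0.3623]
eef_rot: [2.063, 1.901, 0.441]
ft_force: [0.7, -0.5, -2.3]
grip_width: 0.0453
```

Run:
```python
from g import *
info()
for n in("side","top"): im,d,P=snap(n,n+"2.png"); np.savez(n+"2.npz",im=im,d=d,P=P)
```

```text
t 10.025 p [0.5074 0.1698 0.3623] q [-0.486 -0.045 -0.027  2.006  0.298  0.827 -0.759] F [ 0.7 -0.5 -2.3] w 0.045300761525251386
toolz [ 0.419 -0.013 -0.908] tooly [ 0.904 -0.079  0.419]
rack tcp local [ -1.1  -1.2 337.2] toolz local [-0.023  0.026 -0.999] ang 2.0 tooly [ 1.    0.01 -0.02]
cradle tcp local [110.3 375.4 292.2] toolz local [ 0.012 -0.046 -0.999] ang 2.7 tooly [ 0.99 -0.15  0.02]
```

View pics/side2.png

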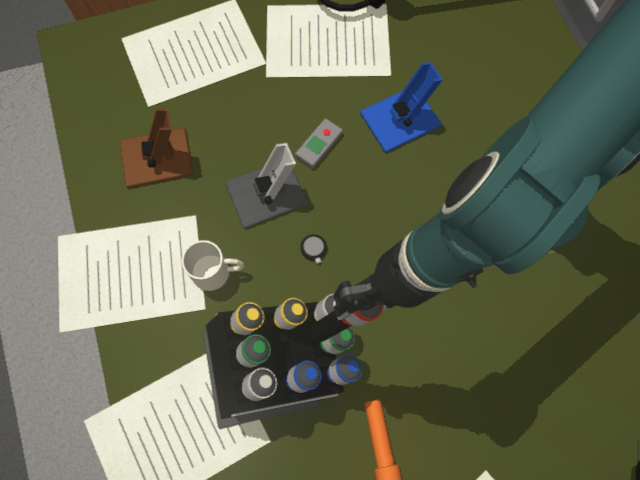

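The side picture shows the red mic clear of the rack in the jaws, with its head at (365,312) and dark body toward (320,325). All 8 others are in their pockets. I'll measure the mic axis in hand and plan the move to the rest.

```bash
cat > micfit.py <<'E'
import numpy as np
import fit
from g import *
def micfit(npz,zmin=0):
    s=observe(); M=R.from_rotvec(s["eef_rot"]).as_matrix(); T=s["ee_pos"]
    z0=-M[:,2]; a0=T-0*z0
    P=np.vstack([np.load(f)["P"].reshape(-1,3) for f in npz])
    r=P-T; h=r@z0; d=np.linalg.norm(r-np.outer(h,z0),axis=1)
    q=P[(h>-.112)&(h<-.006)&(d<.028)&(P[:,2]>zmin)]
    def ax(x):
        z=z0+M[:,0]*x[0]+M[:,1]*x[1]; z/=np.linalg.norm(z); return z,T+M[:,0]*x[2]+M[:,1]*x[3]
    def res(x):
        z,c=ax(x); w=q-c; return np.linalg.norm(w-np.outer(w@z,z),axis=1)-.016
    f=fit.least_squares(lambda x:np.r_[res(x),x[2:]*2],[0,0,0,0],loss="soft_l1",f_scale=.002)
    z,c=ax(f.x); w=(q-c)@z
    print("n",len(q),"tilt rad x,y",f.x[:2].round(3),"off mm",(f.x[2:]*1e3).round(1),"med",np.median(abs(res(f.x))).round(4),"h range",w.min().round(3),w.max().round(3))
    return z,c
E
python3 - <<'E'
from micfit import *
for l in(["side2.npz"],["top2.npz"],["side2.npz","top2.npz"]):
    z,c=micfit(l); print(z,"rack local z",(RK[1].T@z).round(3),"cradle",(CR[1].T@z).round(3))
o,B=CR
go(o+B@[0,0,.31])
E
```

```text
n 679 tilt rad x,y [ 0.027 -0.012] off mm [-0.9 -0.6] med 0.0004 h range -0.11 -0.006
[-0.42986445  0.04057533  0.90198126] rack local z [0.009 0.    1.   ] cradle [-0.022  0.075  0.997]
n 216 tilt rad x,y [ 0.021 -0.013] off mm [ 1.2 -0.7] med 0.0003 h range -0.111 -0.009
[-0.43097374  0.03390384  0.90172732] rack local z [ 0.009 -0.006  1.   ] cradle [-0.023  0.068  0.997]
n 895 tilt rad x,y [ 0.026 -0.016] off mm [-0.2 -1.1] med 0.0006 h range -0.111 -0.006
[-0.43294122  0.03954967  0.90055412] rack local z [ 0.006 -0.001  1.   ] cradle [-0.025  0.074  0.997]
shift [-388.5  -52.8   -2. ] twist 0
```

Call:
{"name": "carry_out", "arguments": {"rows": [[0.7,-40,-5,0,-8],[0.7,-80,-11,0,-18],[0.7,-120,-16,0,-28],[0.7,-160,-22,0,-38],[0.7,-200,-27,0,-48]]}}

```text
time: 10.75
ee_pos: [0.4675, -0.0284, 0.3454]
eef_rot: [1.078, 2.509, 0.219]
ft_force: [0.6, -0.4, -2.3]
grip_width: 0.0453
```

Run:
```python
from g import *
info(); o,B=CR; go(o+B@[0,0,.29])
```

```text
t 10.75 p [ 0.4675 -0.0284  0.3454] q [-0.424 -0.23   0.336  2.187  0.18   0.748  0.574] F [ 0.6 -0.4 -2.3] w 0.04533876867471335
toolz [ 0.419 -0.013 -0.908] tooly [0.661 0.69  0.295]
rack tcp local [ -27.6 -202.2  331.3] toolz local [-0.024  0.026 -0.999] ang 2.0 tooly [0.66 0.75 0.  ]
cradle tcp local [ 52.7 181.  299.3] toolz local [ 0.011 -0.047 -0.999] ang 2.7 tooly [ 0.77  0.64 -0.02]
shift [-105.6 -155.5   17.1] twist 0
```

Call:
{"name": "carry_out", "arguments": {"rows": [[0.7,-21,-31,0,-10],[0.7,-42,-62,0,-20],[0.7,-63,-93,0,-30],[0.7,-84,-124,0,-40],[0.7,-105,-155,0,-50]]}}

```text
time: 11.38
ee_pos: [0.4303, -0.2096, 0.33]
eef_rot: [-0.069, 2.711, -0.035]
ft_force: [0.5, 0.5, -1.8]
grip_width: 0.0452
```

Call:
{"name": "carry_out", "arguments": {"rows": [[0.7,0,0,0,-10],[0.7,0,0,0,-20],[0.7,0,0,0,-30],[0.7,0,0,0,-40],[0.7,0,0,0,-50]]}}

```text
time: 12.0
ee_pos: [0.4297, -0.2097, 0.3287]
eef_rot: [-1.233, 2.461, -0.287]
ft_force: [-0.4, -0.7, -2.7]
grip_width: 0.0452
```

Run:
```python
from g import *
info(); o,B=CR; go(o+B@[0,0,.27])
```

```text
t 12.0 p [ 0.4297 -0.2097  0.3287] q [-0.508 -0.299  0.866  2.19   0.125  0.743  2.808] F [-0.4 -0.7 -2.7] w 0.04517759604545349
toolz [ 0.414 -0.015 -0.91 ] tooly [-0.727  0.596 -0.341]
rack tcp local [ -53.6 -386.3  325.5] toolz local [-0.028  0.024 -0.999] ang 2.1 tooly [-0.85  0.53  0.04]
cradle tcp local [ -1.7   3.2 305.3] toolz local [ 0.006 -0.048 -0.999] ang 2.8 tooly [-0.76  0.65 -0.04]
shift [ 0.2 -2.2 35.5] twist 0
```

Run:
```python
from micfit import *
for n in("side","top"): im,d,P=snap(n,n+"3.png"); np.savez(n+"3.npz",im=im,d=d,P=P)
o,B=CR
for l in(["side3.npz"],["top3.npz"],["side3.npz","top3.npz"]):
    z,c=micfit(l,.21); L=B.T@(c-o)*1000; zl=B.T@z; f=L-zl*110.4
    print("axis cradle",zl.round(3),"foot local",f.round(1), "pt at +100", (f+zl*100).round(1))
im=cv2.imread("pics/side3.png")[40:280,160:480]; b=cv2.imread("pics/top3.png")[100:340,300:480]
cv2.imwrite("pics/c3.png",np.hstack([cv2.resize(im,(460,345)),cv2.resize(b,(260,345))]))
```

```text
n 760 tilt rad x,y [ 0.022 -0.018] off mm [ 2.3 -0.4] med 0.0006 h range -0.112 -0.006
axis cradle [-0.008  0.019  1.   ] foot local [ -2.   -0.8 195.2] pt at +100 [ -2.7   1.2 295.1]
n 251 tilt rad x,y [ 0.021 -0.022] off mm [1.6 2. ] med 0.0003 h range -0.11 -0.01
axis cradle [-0.004  0.018  1.   ] foot local [ -3.7   1.4 195. ] pt at +100 [ -4.1   3.2 295. ]
n 1011 tilt rad x,y [ 0.023 -0.022] off mm [ 2.2 -0. ] med 0.0008 h range -0.111 -0.006
axis cradle [-0.005  0.016  1.   ] foot local [-2.500e+00 -1.000e-01  1.951e+02] pt at +100 [ -3.    1.5 295.1]
```

View pics/c3.png

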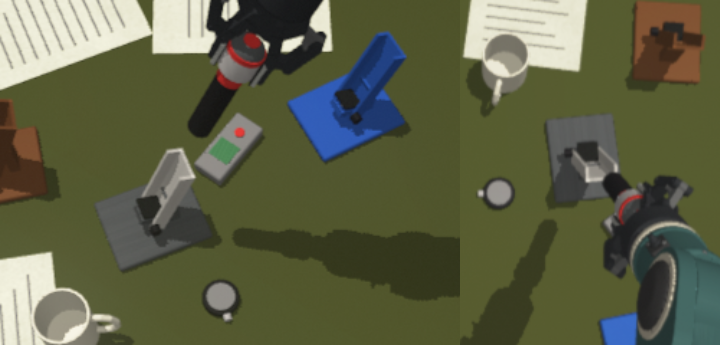

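The mic is in hand above the rest, axis within 0.02 rad of the trough's and foot about 195 mm up it. The desk items are unmoved. Descending along the trough.

Run:
```python
from g import *
o,B=CR; go(o+B@[.0028,.0025,.240]); go(o+B@[.0028,.0025,.170])
```

```text
shift [-4.4 -1.5 65.4] twist 0
shift [ -6.6   1.1 135.4] twist 0
```

Call:
{"name": "carry_out", "arguments": {"rows": [[0.7,-2,-1,20,0],[0.7,-4,-1.5,40,0],[0.7,-4.4,-1.5,58,0],[0.7,-4.4,-1.5,65,0],[0.7,-4.4,-1.5,65,0]]}}

```text
time: 12.72
ee_pos: [0.4599, -0.2077, 0.2706]
eef_rot: [-1.224, 2.466, -0.284]
ft_force: [-1.0, -0.0, -1.1]
grip_width: 0.045
```

Run:
```python
from micfit import *
for n in("side","top"): im,d,P=snap(n,n+"4.png"); np.savez(n+"4.npz",im=im,d=d,P=P)
o,B=CR; info()
for l in(["side4.npz"],["top4.npz"]):
    z,c=micfit(l,.18); L=B.T@(c-o)*1000; zl=B.T@z; f=L-zl*110.4
    print("axis cradle",zl.round(3),"foot local",f.round(1))
go(o+B@[.0028,.0025,.150])
```

```text
t 12.825 p [ 0.4602 -0.2079  0.2713] q [-0.812 -0.194  1.213  2.233  0.039  0.579  2.896] F [ 0.9  0.8 -2.1] w 0.045338391608068095
toolz [ 0.414 -0.015 -0.91 ] tooly [-0.723  0.601 -0.339]
rack tcp local [ -51.7 -381.6  260.6] toolz local [-0.028  0.024 -0.999] ang 2.1 tooly [-0.85  0.53  0.04]
cradle tcp local [  2.9   2.7 240.4] toolz local [ 0.006 -0.048 -0.999] ang 2.8 tooly [-0.75  0.66 -0.04]
n 614 tilt rad x,y [ 0.022 -0.024] off mm [ 2.2 -0. ] med 0.0007 h range -0.105 -0.006
axis cradle [-0.003  0.016  1.   ] foot local [  1.7  -0.7 130.1]
n 191 tilt rad x,y [ 0.016 -0.024] off mm [1.3 2.2] med 0.0004 h range -0.104 -0.009
axis cradle [0.001 0.02  1.   ] foot local [  0.3   0.9 130. ]
shift [-2.7  3.2 90.3] twist 0
```

Joint 7 is close to its limit, so I'll ease the twist back by 20° before going deeper.

Call:
{"name": "carry_out", "arguments": {"rows": [[0.7,0,0,0,10],[0.7,0,0,0,20],[0.7,0,0,0,20]]}}

```text
time: 13.2
ee_pos: [0.46, -0.2085, 0.2714]
eef_rot: [-0.772, 2.619, -0.19]
ft_force: [-0.9, -0.6, -2.2]
grip_width: 0.0451
```

Run:
```python
from micfit import *
for n in("side","top"): im,d,P=snap(n,n+"5.png"); np.savez(n+"5.npz",im=im,d=d,P=P)
o,B=CR; info()
for l in(["side5.npz"],["top5.npz"]):
    z,c=micfit(l,.18); L=B.T@(c-o)*1000; zl=B.T@z; f=L-zl*110.4
    print("axis cradle",zl.round(3),"foot local",f.round(1))
go(o+B@[.0028,.0025,.150])
```

```text
t 13.3 p [ 0.46   -0.2084  0.2714] q [-0.721 -0.148  1.146  2.231 -0.057  0.578  2.636] F [ 0.3 -0.6 -2.4] w 0.045138483605230914
toolz [ 0.415 -0.016 -0.91 ] tooly [-0.492  0.837 -0.239]
rack tcp local [ -51.7 -382.2  260.8] toolz local [-0.028  0.023 -0.999] ang 2.1 tooly [-0.62  0.79  0.04]
cradle tcp local [  2.7   2.1 240.7] toolz local [ 0.006 -0.049 -0.999] ang 2.8 tooly [-0.48  0.87 -0.05]
n 613 tilt rad x,y [ 0.024 -0.02 ] off mm [ 1.9 -0.8] med 0.0007 h range -0.108 -0.006
axis cradle [-0.018  0.02   1.   ] foot local [  3.4  -1.7 130.4]
n 200 tilt rad x,y [ 0.017 -0.024] off mm [2.  1.5] med 0.0003 h range -0.105 -0.009
axis cradle [-0.01   0.019  1.   ] foot local [  1.3   0.4 130.2]
shift [-1.9  4.4 90.5] twist 0
```

Call:
{"name": "carry_out", "arguments": {"rows": [[0.7,-0.4,0.9,18,0],[0.7,-0.8,1.8,36,0],[0.7,-1.2,2.7,54,0],[0.7,-1.5,3.4,70,0],[0.7,-1.5,3.4,70,0]]}}

```text
time: 13.92
ee_pos: [0.4696, -0.1977, 0.2323]
eef_rot: [-0.765, 2.606, -0.217]
ft_force: [7.6, -4.9, -2.1]
grip_width: 0.0446
```

Run:
```python
from micfit import *
for n in("side","top"): im,d,P=snap(n,n+"6.png"); np.savez(n+"6.npz",im=im,d=d,P=P)
o,B=CR; info()
go(o+B@[.0028,.0025,.150])
im=cv2.imread("pics/side6.png")[60:240,200:380]; b=cv2.imread("pics/top6.png")[150:290,330:470]
cv2.imwrite("pics/c6.png",np.hstack([cv2.resize(im,(400,400)),cv2.resize(b,(400,400))]))
```

```text
t 14.025 p [ 0.4693 -0.1978  0.2322] q [-1.058 -0.018  1.546  2.291 -0.358  0.466  2.923] F [10.4 -4.8 -4.6] w 0.045329345800625254
toolz [ 0.43  -0.032 -0.902] tooly [-0.482  0.837 -0.259]
rack tcp local [ -61.6 -370.7  221.9] toolz local [-0.01   0.009 -1.   ] ang 0.8 tooly [-0.61  0.79  0.01]
cradle tcp local [ -4.   12.  200.7] toolz local [ 0.022 -0.066 -0.998] ang 4.0 tooly [-0.48  0.87 -0.07]
shift [-2.  -8.1 51.4] twist 0
```

View pics/c6.png

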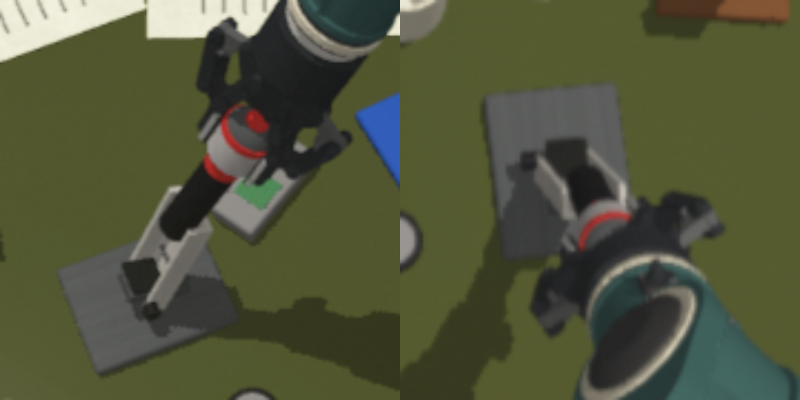

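Crop: the mic foot has entered the trough mouth, but joints 3 and 7 reached their limits and the arm drifted sideways onto a wall (about 11 N). I'll back out along the axis, unwind the twist, and re-tilt by stretching up and out at a more leftward azimuth.

Call:
{"name": "carry_out", "arguments": {"rows": [[0.7,1,-5,-8,0],[0.7,1,-5,-30,0],[0.7,1,-5,-60,0],[0.7,1,-5,-90,0],[0.7,1,-5,-120,5]], "grip_force": 45}}

```text
time: 14.65
ee_pos: [0.417, -0.2001, 0.3424]
eef_rot: [-0.645, 2.633, -0.19]
ft_force: [0.7, 1.0, -1.2]
grip_width: 0.0451
```

Call:
{"name": "carry_out", "arguments": {"rows": [[0.7,0,0,-30,10],[0.7,0,0,-60,20],[0.7,0,0,-90,30],[0.7,0,0,-120,40],[0.7,0,0,-150,50]]}}

```text
time: 15.28
ee_pos: [0.369, -0.2057, 0.4469]
eef_rot: [0.147, 2.701, -0.016]
ft_force: [0.0, -0.3, -3.1]
grip_width: 0.0452
```

Run:
```python
from g import *
info(); go([.65,.0,.6],CR[1][:,0])
```

```text
t 15.275 p [ 0.369  -0.2057  0.4469] q [ 0.816 -0.308 -0.172  2.027 -0.32   1.062  2.211] F [ 0.  -0.3 -3.1] w 0.04519253532071621
toolz [ 0.421 -0.034 -0.906] tooly [0.106 0.994 0.011]
rack tcp local [ -56.2 -387.9  458.3] toolz local [-0.019  0.005 -1.   ] ang 1.1 tooly [0.02 1.   0.  ]
cradle tcp local [ -8.6  12.1 437.7] toolz local [ 0.012 -0.068 -0.998] ang 4.0 tooly [ 0.17  0.98 -0.06]
shift [-297.1  236.   -27.5] twist 80.0
```

Call:
{"name": "carry_out", "arguments": {"rows": [[0.7,-40,30,-10,8],[0.7,-80,60,-20,18],[0.7,-120,90,-30,28],[0.7,-160,120,-40,38],[0.7,-200,160,-50,48]]}}

```text
time: 15.9
ee_pos: [0.5356, -0.0763, 0.5716]
eef_rot: [1.192, 2.454, 0.21]
ft_force: [0.9, 0.0, -2.2]
grip_width: 0.0454
```

Run:
```python
from g import *
info(); go([.75,.25,.7],CR[1][:,0])
```

```text
t 15.9 p [ 0.5356 -0.0763  0.5716] q [ 0.879 -0.108 -0.697  1.586 -0.108  1.207  0.852] F [ 0.9  0.  -2.2] w 0.045409069391513485
toolz [ 0.418 -0.04  -0.908] tooly [0.72  0.624 0.304]
rack tcp local [ 136.8 -243.6  502.6] toolz local [-0.023 -0.001 -1.   ] ang 1.3 tooly [ 0.72  0.69 -0.02]
cradle tcp local [203.2 127.9 479.9] toolz local [ 0.008 -0.073 -0.997] ang 4.2 tooly [ 0.82  0.57 -0.03]
shift [ 98.4 397.1 -40. ] twist 34.5
```

Call:
{"name": "carry_out", "arguments": {"rows": [[0.7,14,57,-6,7],[0.7,28,114,-12,14],[0.7,42,171,-18,21],[0.7,56,228,-24,28],[0.7,70,285,-30,34]]}}

```text
time: 16.52
ee_pos: [0.6829, 0.142, 0.6604]
eef_rot: [1.897, 2.021, 0.366]
ft_force: [-0.0, -2.1, -1.1]
grip_width: 0.0453
```

Run:
```python
from g import *
info(); go([.8,.35,.75],CR[1][:,0])
```

```text
t 16.525 p [0.6829 0.142  0.6604] q [ 0.254  0.356 -0.934  1.012  0.56   1.548 -0.446] F [-0.  -2.1 -1.1] w 0.04529784874962795
toolz [ 0.417 -0.046 -0.908] tooly [0.908 0.073 0.413]
rack tcp local [289.3 -12.4 526.8] toolz local [-0.023 -0.007 -1.   ] ang 1.4 tooly [ 0.99  0.16 -0.02]
cradle tcp local [389.3 333.8 494.2] toolz local [ 0.007 -0.079 -0.997] ang 4.6 tooly [1.   0.   0.01]
shift [195.1 158.5 -42.2] twist 0.0
```

Call:
{"name": "carry_out", "arguments": {"rows": [[0.7,45,40,-10,0],[0.7,90,80,-20,0],[0.7,135,120,-30,0],[0.7,180,160,-40,0],[0.7,200,200,-50,0]]}}

```text
time: 17.15
ee_pos: [0.7693, 0.3129, 0.704]
eef_rot: [1.871, 2.005, 0.393]
ft_force: [0.6, -0.0, -2.5]
grip_width: 0.0455
```

Run:
```python
from g import *
info(); go([.8,.35,.75],CR[1][:,0])
```

```text
t 17.15 p [0.7693 0.3129 0.704 ] q [-0.399  0.704 -0.745  0.284  0.9    1.842 -0.425] F [ 0.6 -0.  -2.5] w 0.0455030712782389
toolz [ 0.448 -0.047 -0.893] tooly [0.893 0.08  0.443]
rack tcp local [371.4 165.8 535.2] toolz local [ 0.011 -0.005 -1.   ] ang 0.7 tooly [0.99 0.16 0.01]
cradle tcp local [498.2 497.3 493.6] toolz local [ 0.041 -0.082 -0.996] ang 5.3 tooly [1.   0.01 0.04]
shift [ 31.8  50.7 -29.1] twist 0.3
```

Call:
{"name": "carry_out", "arguments": {"rows": [[0.7,60,0,30,0],[0.7,120,20,60,0],[0.7,180,40,90,0],[0.7,240,60,120,0]]}}

```text
time: 17.65
ee_pos: [0.7938, 0.3964, 0.6185]
eef_rot: [1.887, 2.019, 0.344]
ft_force: [-0.4, -0.3, -3.7]
grip_width: 0.045
```

Run:
```python
from g import *
info(); go([.8,.35,.75],CR[1][:,0])
```

```text
t 17.65 p [0.7938 0.3964 0.6185] q [-0.648  0.79   0.278  0.282  0.057  1.735 -0.399] F [-0.4 -0.3 -3.7] w 0.044980667794771195
toolz [ 0.415 -0.063 -0.908] tooly [0.909 0.081 0.41 ]
rack tcp local [348.7 251.2 451.1] toolz local [-0.023 -0.024 -0.999] ang 1.9 tooly [ 0.99  0.17 -0.03]
cradle tcp local [491.7 578.6 402.8] toolz local [ 0.004 -0.096 -0.995] ang 5.5 tooly [1.   0.01 0.  ]
shift [ -58.4   55.7 -113.9] twist 0.5
```

Call:
{"name": "carry_out", "arguments": {"rows": [[0.7,25,53,21,0],[0.7,50,106,43,0],[0.7,75,159,64,0],[0.7,100,212,86,0]]}}

```text
time: 18.15
ee_pos: [0.8442, 0.3985, 0.5713]
eef_rot: [1.89, 2.004, 0.371]
ft_force: [1.0, -1.4, -2.5]
grip_width: 0.045
```

Run:
```python
from g import *
info(); go([.8,.35,.75],CR[1][:,0])
```

```text
t 18.15 p [0.8442 0.3985 0.5713] q [-0.724  0.953  1.377  0.281 -0.977  1.711 -0.267] F [ 1.  -1.4 -2.5] w 0.045037210098432374
toolz [ 0.431 -0.055 -0.901] tooly [0.901 0.071 0.427]
rack tcp local [372.7 258.  386.7] toolz local [-0.006 -0.014 -1.   ] ang 0.9 tooly [ 0.99  0.15 -0.01]
cradle tcp local [518.5 576.7 339.2] toolz local [ 0.022 -0.089 -0.996] ang 5.3 tooly [ 1.   -0.    0.02]
shift [ -60.8   33.1 -177.4] twist -0.2
```

Stretching tips the tool toward the radial direction. To tip it toward +y I need to stretch at about 90–100° azimuth, so I'm moving there, high above the desk.

Run:
```python
from g import *
go([.55,.62,.55]); go([.25,.8,.55]);
```

```text
shift [ 234.3 -258.5 -119.8] twist 0
shift [ 425.7 -516.1 -259. ] twist 0
```

Call:
{"name": "carry_out", "arguments": {"rows": [[0.7,40,-43,-20,0],[0.7,80,-86,-40,0],[0.7,120,-129,-60,0],[0.7,160,-172,-80,0],[0.7,200,-215,-100,0]]}}

```text
time: 18.77
ee_pos: [0.5985, 0.5868, 0.5534]
eef_rot: [1.891, 2.003, 0.368]
ft_force: [-0.3, -0.2, -1.9]
grip_width: 0.045
```

Call:
{"name": "carry_out", "arguments": {"rows": [[0.7,40,-43,-20,0],[0.7,80,-86,-40,0],[0.7,120,-129,-60,0],[0.7,160,-172,-80,0],[0.7,200,-215,-100,0]]}}

```text
time: 19.4
ee_pos: [0.3537, 0.7765, 0.5354]
eef_rot: [1.892, 2.0, 0.366]
ft_force: [0.7, 0.3, -1.7]
grip_width: 0.045
```

Run:
```python
from g import *
info(); go([.05,1.1,.5])
```

```text
t 19.4 p [0.3537 0.7765 0.5354] q [-1.61   0.96   1.406  0.491 -0.689  1.832 -0.854] F [ 0.7  0.3 -1.7] w 0.04495872236973973
toolz [ 0.43  -0.059 -0.901] tooly [0.902 0.069 0.426]
rack tcp local [-113.3  588.6  584.9] toolz local [-0.007 -0.019 -1.   ] ang 1.1 tooly [ 0.99  0.15 -0.01]
cradle tcp local [ 84.7 992.4 493.1] toolz local [ 0.021 -0.093 -0.995] ang 5.5 tooly [ 1.   -0.    0.02]
shift [ 336.2 -266.7 -117.9] twist 0
```

Call:
{"name": "carry_out", "arguments": {"rows": [[0.7,50,-40,-15,0],[0.7,100,-80,-30,0],[0.7,150,-120,-50,0],[0.7,200,-160,-70,0],[0.7,250,-190,-85,0]]}}

```text
time: 20.02
ee_pos: [0.2016, 0.8748, 0.4657]
eef_rot: [1.891, 2.019, 0.419]
ft_force: [0.4, 0.0, -1.9]
grip_width: 0.0451
```

Run:
```python
from g import *
info(); go([.05,1.2,.5])
```

```text
t 20.025 p [0.2016 0.8748 0.4657] q [-1.643  1.015  0.816  0.28  -0.248  1.842 -1.213] F [ 0.4  0.  -1.9] w 0.045110773345371315
toolz [ 0.44  -0.018 -0.898] tooly [0.896 0.07  0.438]
rack tcp local [-288.2  672.2  592.9] toolz local [ 0.     0.023 -1.   ] ang 1.3 tooly [0.99 0.15 0.  ]
cradle tcp local [ -75.1 1102.5  487.9] toolz local [ 0.034 -0.053 -0.998] ang 3.6 tooly [ 1.   -0.    0.03]
shift [ 331.   -98.1 -103.3] twist 0
```

Call:
{"name": "carry_out", "arguments": {"rows": [[0.7,50,-40,-25,0],[0.7,100,-80,-50,0],[0.7,150,-120,-75,0],[0.7,200,-160,-100,0],[0.7,250,-200,-125,0]]}}

```text
time: 20.65
ee_pos: [0.0445, 0.9107, 0.4152]
eef_rot: [1.894, 2.043, 0.472]
ft_force: [0.2, -0.1, -2.8]
grip_width: 0.0451
```

Run:
```python
from g import *
info(); go([.05,1.2,.5])
```

```text
t 20.65 p [0.0445 0.9107 0.4152] q [-1.841  1.11   1.152  0.28  -0.568  1.842 -1.351] F [ 0.2 -0.1 -2.8] w 0.04507890705684933
toolz [ 0.443  0.027 -0.896] tooly [0.893 0.069 0.444]
rack tcp local [-453.8  693.3  617.9] toolz local [-0.     0.068 -0.998] ang 3.9 tooly [0.99 0.15 0.01]
cradle tcp local [-236.  1150.7  504.3] toolz local [ 0.041 -0.008 -0.999] ang 2.4 tooly [ 1.   -0.    0.04]
shift [287.6  62.5 -65.7] twist 0
```

Call:
{"name": "carry_out", "arguments": {"rows": [[0.7,35,-40,-35,0],[0.7,80,-80,-65,0],[0.7,120,-120,-100,0],[0.7,165,-150,-130,0]]}}

```text
time: 21.15
ee_pos: [-0.0802, 0.9099, 0.4017]
eef_rot: [1.899, 2.072, 0.523]
ft_force: [0.6, 0.1, -3.2]
grip_width: 0.0449
```

Run:
```python
from g import *
info(); go([.3,.7,.55],CR[1][:,0])
```

```text
t 21.15 p [-0.0802  0.9099  0.4017] q [-1.977  1.125  1.153  0.279 -0.571  1.842 -1.479] F [ 0.6  0.1 -3.2] w 0.044938378892927344
toolz [ 0.44   0.075 -0.895] tooly [0.893 0.07  0.445]
rack tcp local [-571.2  680.9  660.4] toolz local [-0.006  0.115 -0.993] ang 6.6 tooly [0.99 0.15 0.01]
cradle tcp local [-355.2 1159.9  542.6] toolz local [ 0.042  0.039 -0.998] ang 3.3 tooly [ 1.   -0.    0.04]
shift [-239.8  390.9   19.1] twist 0.0
```

Call:
{"name": "carry_out", "arguments": {"rows": [[0.7,-28,46,-10,0],[0.7,-56,92,-20,0],[0.7,-84,138,-20,0],[0.7,-120,180,-20,0],[0.7,-150,230,-20,0]]}}

```text
time: 21.78
ee_pos: [0.1305, 0.7738, 0.5162]
eef_rot: [1.898, 2.075, 0.519]
ft_force: [-0.4, 0.2, -1.1]
grip_width: 0.0452
```

Run:
```python
from g import *
info(); go([.45,.5,.55],CR[1][:,0])
```

```text
t 21.775 p [0.1305 0.7738 0.5162] q [-2.139  0.787  1.29   0.945 -0.388  1.58  -1.06 ] F [-0.4  0.2 -1.1] w 0.04515251214984582
toolz [ 0.438  0.074 -0.896] tooly [0.894 0.072 0.443]
rack tcp local [-321.1  565.1  665.3] toolz local [-0.009  0.114 -0.993] ang 6.6 tooly [0.99 0.15 0.01]
cradle tcp local [-126.6 1007.5  566.1] toolz local [ 0.04   0.039 -0.998] ang 3.2 tooly [1.   0.   0.04]
shift [-302.2  280.9   89.4] twist 0.1
```

Call:
{"name": "carry_out", "arguments": {"rows": [[0.7,-44,41,13,0],[0.7,-88,82,26,0],[0.7,-132,123,39,0],[0.7,-176,164,52,0],[0.7,-220,205,65,0]]}}

```text
time: 22.4
ee_pos: [0.3643, 0.5727, 0.5402]
eef_rot: [1.898, 2.078, 0.516]
ft_force: [0.8, -0.2, -1.8]
grip_width: 0.045
```

Call:
{"name": "carry_out", "arguments": {"rows": [[0.7,-55,28,10,0],[0.7,-110,56,20,0],[0.7,-165,80,30,0],[0.7,-220,100,35,0],[0.7,-280,100,35,0]]}}

```text
time: 23.02
ee_pos: [0.4962, 0.3094, 0.544]
eef_rot: [1.901, 2.075, 0.513]
ft_force: [-0.2, -0.1, -2.4]
grip_width: 0.045
```

Run:
```python
from g import *
info(); o,B=CR; go(o+B@[0,0,.30],CR[1][:,0])
```

```text
t 23.025 p [0.4962 0.3094 0.544 ] q [-2.107 -0.268  1.126  1.649  0.584  1.303 -0.937] F [-0.2 -0.1 -2.4] w 0.044991447031990345
toolz [ 0.435  0.071 -0.898] tooly [0.895 0.071 0.439]
rack tcp local [ 57.1 136.8 511. ] toolz local [-0.012  0.111 -0.994] ang 6.4 tooly [0.99 0.15 0.01]
cradle tcp local [184.1 515.4 458.3] toolz local [ 0.036  0.036 -0.999] ang 2.9 tooly [1.   0.   0.04]
shift [-520.6 -189.7  132.8] twist 0.1
```

Call:
{"name": "carry_out", "arguments": {"rows": [[0.7,-55,-10,5,0],[0.7,-110,-20,10,0],[0.7,-165,-35,20,0],[0.7,-220,-55,30,0],[0.7,-275,-75,40,0]]}}

```text
time: 23.65
ee_pos: [0.4831, 0.1068, 0.4926]
eef_rot: [1.899, 2.079, 0.513]
ft_force: [0.4, -0.5, -1.9]
grip_width: 0.0449
```

Run:
```python
from g import *
info(); o,B=CR; go(o+B@[0,0,.30],CR[1][:,0])
```

```text
t 23.65 p [0.4831 0.1068 0.4926] q [-0.979 -0.308  0.486  1.904  0.316  1.088 -0.479] F [ 0.4 -0.5 -1.9] w 0.04494581120039887
toolz [ 0.434  0.072 -0.898] tooly [0.896 0.074 0.439]
rack tcp local [ 39.7 -66.1 462.3] toolz local [-0.013  0.113 -0.994] ang 6.5 tooly [0.99 0.16 0.  ]
cradle tcp local [136.5 314.6 423.2] toolz local [ 0.035  0.038 -0.999] ang 3.0 tooly [1.   0.   0.04]
shift [-318.5 -141.5  106.4] twist 0.2
```

Call:
{"name": "carry_out", "arguments": {"rows": [[0.7,-50,-23,20,0],[0.7,-100,-46,40,0],[0.7,-150,-70,60,0],[0.7,-205,-93,80,0],[0.7,-260,-116,100,0]]}}

```text
time: 24.28
ee_pos: [0.4482, -0.1391, 0.3515]
eef_rot: [1.898, 2.078, 0.512]
ft_force: [1.9, -0.6, -1.9]
grip_width: 0.0451
```

Run:
```python
from g import *
info(); o,B=CR; go(o+B@[0,0,.30],CR[1][:,0])
```

```text
t 24.275 p [ 0.4482 -0.1391  0.3515] q [-0.344 -0.262  0.614  2.172 -0.06   0.772  0.41 ] F [ 1.9 -0.6 -1.9] w 0.0451072861206663
toolz [ 0.434  0.071 -0.898] tooly [0.895 0.074 0.439]
rack tcp local [ -32.9 -314.3  340.7] toolz local [-0.013  0.111 -0.994] ang 6.4 tooly [0.99 0.16 0.01]
cradle tcp local [ 29.5  72.2 316.3] toolz local [ 0.036  0.036 -0.999] ang 2.9 tooly [1.   0.   0.04]
shift [-72.6 -30.3  12.6] twist 0.2
```

Call:
{"name": "carry_out", "arguments": {"rows": [[0.7,-35,-15,6,0],[0.7,-70,-28,12,0],[0.7,-73,-29,13,0],[0.7,-73,-29,13,0]]}}

```text
time: 24.78
ee_pos: [0.4348, -0.2121, 0.3248]
eef_rot: [1.896, 2.08, 0.512]
ft_force: [0.1, 0.2, -2.6]
grip_width: 0.0451
```

Run:
```python
from micfit import *
for n in("side","top"): im,d,P=snap(n,n+"7.png"); np.savez(n+"7.npz",im=im,d=d,P=P)
o,B=CR; info()
for l in(["side7.npz"],["top7.npz"]):
    z,c=micfit(l,.20); L=B.T@(c-o)*1000; zl=B.T@z; f=L-zl*110.4
    print("axis cradle",zl.round(3),"foot local",f.round(1))
go(o+B@[0,0,.30],B[:,0])
im=cv2.imread("pics/side7.png")[40:240,180:400]; b=cv2.imread("pics/top7.png")[130:310,320:480]
cv2.imwrite("pics/c7.png",np.hstack([cv2.resize(im,(440,400)),cv2.resize(b,(356,400))]))
```

```text
t 24.875 p [ 0.4352 -0.2116  0.325 ] q [-0.382 -0.211  0.866  2.171 -0.17   0.751  0.7  ] F [ 0.3  0.6 -2.5] w 0.04496935778264695
toolz [ 0.434  0.072 -0.898] tooly [0.895 0.077 0.439]
rack tcp local [ -50.1 -387.6  319.7] toolz local [-0.013  0.112 -0.994] ang 6.5 tooly [0.99 0.16 0.01]
cradle tcp local [  1.7   1.  299.8] toolz local [ 0.036  0.037 -0.999] ang 3.0 tooly [1.   0.01 0.04]
n 778 tilt rad x,y [0.023 0.01 ] off mm [-0.5 -0.6] med 0.0007 h range -0.112 -0.006
axis cradle [-0.026 -0.014  1.   ] foot local [  3.9   2.  189.4]
n 260 tilt rad x,y [0.017 0.016] off mm [ 1.5 -1.4] med 0.0004 h range -0.11 -0.009
axis cradle [-0.02 -0.02  1.  ] foot local [  2.5   4.7 189.4]
shift [-0.9 -1.7 -0.3] twist 0.4
```

View pics/c7.png

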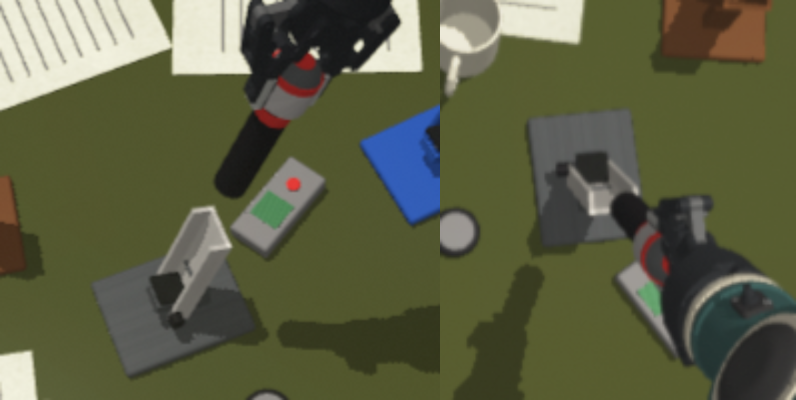

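The mic axis is now within about 0.03 rad of the trough's, held at an unstrained joint pose. Crop: foot at (230,185), above the trough at (195,245). Descending, with a sideways correction.

Run:
```python
from g import *
o,B=CR
for z in(.24,.20,.17): go(o+B@[.0012,-.0013,z])
```

```text
shift [-4.5 -2.6 59.6] twist 0
shift [-6.  -4.  99.5] twist 0
shift [ -7.1  -5.1 129.5] twist 0
```

Call:
{"name": "carry_out", "arguments": {"rows": [[0.7,-3,-1,18,0],[0.7,-4,-2,36,0],[0.7,-4.5,-2.6,54,0],[0.7,-4.5,-2.6,60,0],[0.7,-4.5,-2.6,60,0]]}}

```text
time: 25.5
ee_pos: [0.4596, -0.2107, 0.2695]
eef_rot: [1.893, 2.085, 0.512]
ft_force: [-0.1, 0.6, -1.9]
grip_width: 0.0449
```

Run:
```python
from micfit import *
for n in("side","top"): im,d,P=snap(n,n+"8.png"); np.savez(n+"8.npz",im=im,d=d,P=P)
o,B=CR; info()
for l in(["side8.npz"],["top8.npz"]):
    z,c=micfit(l,.18); L=B.T@(c-o)*1000; zl=B.T@z; f=L-zl*110.4
    print("axis cradle",zl.round(3),"foot local",f.round(1))
for z in(.20,.17): go(o+B@[.0012,-.0013,z])
```

```text
t 25.6 p [ 0.4597 -0.2114  0.2702] q [-0.501 -0.043  1.058  2.213 -0.44   0.648  0.971] F [-0.6 -0.7 -2.1] w 0.04468219416333345
toolz [ 0.435  0.073 -0.898] tooly [0.895 0.078 0.44 ]
rack tcp local [ -52.4 -385.1  259.7] toolz local [-0.012  0.113 -0.994] ang 6.5 tooly [0.99 0.16 0.01]
cradle tcp local [  1.7  -0.8 239.7] toolz local [ 0.036  0.038 -0.999] ang 3.0 tooly [1.   0.01 0.04]
n 640 tilt rad x,y [0.023 0.013] off mm [ 0.6 -0.2] med 0.0007 h range -0.107 -0.006
axis cradle [-0.023 -0.015  1.   ] foot local [  4.    1.5 129.4]
n 201 tilt rad x,y [0.014 0.018] off mm [ 1.7 -1.4] med 0.0004 h range -0.104 -0.011
axis cradle [-0.018 -0.024  1.   ] foot local [  2.3   3.6 129.4]
shift [-2.  -1.9 39.6] twist 0
shift [-3.1 -3.  69.6] twist 0
```

Call:
{"name": "carry_out", "arguments": {"rows": [[0.7,-2,-1,14,0],[0.7,-3,-2,28,0],[0.7,-3.4,-2.4,42,0],[0.7,-3.8,-2.8,54,0],[0.7,-3.8,-2.8,54,0]]}}

```text
time: 26.22
ee_pos: [0.4809, -0.2112, 0.22]
eef_rot: [1.893, 2.084, 0.512]
ft_force: [-0.9, -0.0, -1.8]
grip_width: 0.045
```

Run:
```python
from micfit import *
o,B=CR; info()
for z in(.16,.14): go(o+B@[.001,-.0023,z])
```

```text
t 26.225 p [ 0.4809 -0.2112  0.22  ] q [-0.428  0.178  1.059  2.231 -0.835  0.647  1.332] F [-0.9 -0.  -1.8] w 0.04500293715868167
toolz [ 0.433  0.073 -0.898] tooly [0.895 0.079 0.438]
rack tcp local [ -55.4 -383.   205.3] toolz local [-0.014  0.113 -0.994] ang 6.5 tooly [0.99 0.16 0.  ]
cradle tcp local [  0.6  -2.3 185.3] toolz local [ 0.035  0.038 -0.999] ang 2.9 tooly [1.   0.01 0.03]
shift [-1.  -0.5 25.2] twist 0
shift [-1.7 -1.2 45.2] twist 0
```

Call:
{"name": "carry_out", "arguments": {"rows": [[0.7,0,0,9,0],[0.7,-0.5,0,18,0],[0.7,-1,-0.5,28,0],[0.7,-1,-0.5,28,0]]}}

```text
time: 26.72
ee_pos: [0.4928, -0.2101, 0.1949]
eef_rot: [1.893, 2.084, 0.512]
ft_force: [0.7, -0.3, -2.4]
grip_width: 0.0453
```

Run:
```python
from micfit import *
o,B=CR; info()
for z in(.145,.135): go(o+B@[.001,-.0023,z])
```

```text
t 26.725 p [ 0.4928 -0.2101  0.1949] q [-0.356  0.262  0.99   2.233 -0.978  0.643  1.45 ] F [ 0.7 -0.3 -2.4] w 0.045314243560888035
toolz [ 0.433  0.073 -0.898] tooly [0.895 0.079 0.438]
rack tcp local [ -56.  -380.8  177.7] toolz local [-0.014  0.113 -0.993] ang 6.5 tooly [0.99 0.16 0.  ]
cradle tcp local [  1.3  -2.2 157.5] toolz local [ 0.035  0.038 -0.999] ang 3.0 tooly [1.   0.01 0.03]
shift [-0.6 -0.7 12.5] twist 0
shift [-1.  -1.  22.5] twist 0
```

Call:
{"name": "carry_out", "arguments": {"rows": [[0.7,0,0,3,0],[0.7,0,0,6,0],[0.7,0,-0.5,9,0],[0.7,0,-0.5,9,0]]}}

```text
time: 27.22
ee_pos: [0.4961, -0.2094, 0.1864]
eef_rot: [1.893, 2.085, 0.512]
ft_force: [0.7, 0.6, -2.0]
grip_width: 0.0455
```

Run:
```python
from micfit import *
o,B=CR; info(); F=[observe()["ft_force"]]
print("Fz cradle",(B.T@F[0]).round(1))
for n in("side","top"):
    D=np.load(n+"0.npz"); L=((D["P"].reshape(-1,3)-o)@B)*1000; C=D["im"].reshape(-1,3)
    m=(abs(L[:,0])<14)&(abs(L[:,1])<15)&(L[:,2]>-20)&(L[:,2]<60)&(C.max(1)<70)
    print(n,m.sum(),np.percentile(L[m,2],[5,25,50,75,95]).round(1))
```

```text
t 27.225 p [ 0.4961 -0.2094  0.1864] q [-0.336  0.286  0.968  2.233 -1.021  0.64   1.484] F [ 0.7  0.6 -2. ] w 0.04550063509876377
toolz [ 0.433  0.073 -0.898] tooly [0.896 0.079 0.438]
rack tcp local [ -56.8 -379.8  168.5] toolz local [-0.014  0.113 -0.993] ang 6.5 tooly [0.99 0.16 0.  ]
cradle tcp local [  0.9  -1.7 148.3] toolz local [ 0.034  0.038 -0.999] ang 2.9 tooly [1.   0.01 0.03]
Fz cradle [-0.1  0.5 -2.1]
side 152 [-12.6   3.    4.7   5.9   7.9]
top 126 [2.3 4.1 5.4 7.1 9.3]
```

Call:
{"name": "carry_out", "arguments": {"rows": [[0.7,-0.5,0,4,0],[0.7,-1,-0.3,8,0],[0.7,-1,-0.5,12,0],[0.7,-1.2,-0.6,16,0],[0.7,-1.3,-0.6,18,0]]}}

```text
time: 27.85
ee_pos: [0.5038, -0.2095, 0.1697]
eef_rot: [1.893, 2.084, 0.512]
ft_force: [0.7, -0.3, -0.3]
grip_width: 0.045
```

Run:
```python
from micfit import *
o,B=CR; info(); print("F cradle",(B.T@observe()["ft_force"]).round(1))
```

```text
t 27.85 p [ 0.5038 -0.2095  0.1697] q [-0.294  0.335  0.923  2.231 -1.101  0.636  1.55 ] F [ 0.7 -0.3 -0.3] w 0.04504236562655415
toolz [ 0.433  0.073 -0.898] tooly [0.896 0.079 0.438]
rack tcp local [ -57.3 -379.1  150.2] toolz local [-0.014  0.113 -0.993] ang 6.5 tooly [0.99 0.16 0.  ]
cradle tcp local [  1.1  -2.4 130. ] toolz local [ 0.034  0.038 -0.999] ang 2.9 tooly [1.   0.01 0.03]
F cradle [ 0.5 -0.3 -0.6]
```

Call:
{"name": "carry_out", "arguments": {"rows": [[0.7,0,0,1,0],[0.7,0,0,2,0],[0.7,0,0,3,0],[0.7,0,0,3,0]]}}

```text
time: 28.35
ee_pos: [0.5051, -0.2093, 0.167]
eef_rot: [1.893, 2.084, 0.512]
ft_force: [0.7, -0.1, -1.7]
grip_width: 0.0445
```

Run:
```python
from micfit import *
o,B=CR; info(); print("F cradle",(B.T@observe()["ft_force"]).round(1))
```

```text
t 28.35 p [ 0.5051 -0.2093  0.167 ] q [-0.289  0.342  0.916  2.23  -1.114  0.635  1.559] F [ 0.7 -0.1 -1.7] w 0.04453836761973039
toolz [ 0.433  0.073 -0.898] tooly [0.895 0.079 0.438]
rack tcp local [ -57.3 -378.8  147.2] toolz local [-0.014  0.113 -0.993] ang 6.5 tooly [0.99 0.16 0.  ]
cradle tcp local [  1.2  -2.3 127. ] toolz local [ 0.034  0.038 -0.999] ang 2.9 tooly [1.   0.01 0.03]
F cradle [-0.  -0.2 -1.9]
```

Call:
{"name": "carry_out", "arguments": {"rows": [[0.7,0,0,2,0],[0.7,0,0,4,0],[0.7,-0.3,-0.2,6,0],[0.7,-0.3,-0.2,6,0]]}}

```text
time: 28.85
ee_pos: [0.5077, -0.2091, 0.1614]
eef_rot: [1.893, 2.085, 0.512]
ft_force: [1.5, 0.6, -2.5]
grip_width: 0.045
```

Run:
```python
from micfit import *
o,B=CR; s=observe(); print("F cradle",(B.T@s["ft_force"]).round(1),"tcp",(B.T@(s["ee_pos"]-o)*1000).round(1),s["joint_positions"].round(3))
```

```text
F cradle [ 0.4  0.5 -2.9] tcp [  1.3  -2.3 120.8] [-0.276  0.358  0.902  2.229 -1.139  0.633  1.58 ]
```

Call:
{"name": "carry_out", "arguments": {"rows": [[0.7,0,0,1,0],[0.7,0,0,2,0],[0.7,0,0,3,0],[0.7,0,0,4,0],[0.7,0,0,4,0]]}}

```text
time: 29.48
ee_pos: [0.5095, -0.2088, 0.1578]
eef_rot: [1.893, 2.084, 0.512]
ft_force: [0.6, -0.5, -1.7]
grip_width: 0.0448
```

Run:
```python
from micfit import *
o,B=CR; s=observe(); print("F cradle",(B.T@s["ft_force"]).round(1),"tcp",(B.T@(s["ee_pos"]-o)*1000).round(1),s["joint_positions"].round(3))
```

```text
F cradle [-0.2 -0.6 -1.8] tcp [  1.5  -2.2 116.8] [-0.269  0.367  0.893  2.228 -1.156  0.632  1.592]
```

Call:
{"name": "carry_out", "arguments": {"rows": [[0.7,0,0,1,0],[0.7,0,0,2,0],[0.7,0,0,3,0],[0.7,0,0,3,0]]}}

```text
time: 29.98
ee_pos: [0.5108, -0.2088, 0.1551]
eef_rot: [1.893, 2.084, 0.512]
ft_force: [-1.5, 0.0, 2.2]
grip_width: 0.0452
```

Run:
```python
from micfit import *
o,B=CR; s=observe(); print("F cradle",(B.T@s["ft_force"]).round(1),"tcp",(B.T@(s["ee_pos"]-o)*1000).round(1),s["joint_positions"].round(3))
```

```text
F cradle [-0.5  0.2  2.6] tcp [  1.6  -2.2 113.8] [-0.263  0.374  0.885  2.228 -1.167  0.631  1.601]
```

The foot is on the pad: the axial force rose from −2 to +2.6 N. I'll ease the mic toward the trough floor before letting go.

Call:
{"name": "carry_out", "arguments": {"rows": [[0.7,0,-0.8,0,0],[0.7,0,-1.6,0,0],[0.7,0,-1.6,0,0]]}}

```text
time: 30.35
ee_pos: [0.5102, -0.2089, 0.155]
eef_rot: [1.892, 2.083, 0.513]
ft_force: [2.6, 0.8, 3.8]
grip_width: 0.0453
```

Run:
```python
from micfit import *
o,B=CR; s=observe(); print("F cradle",(B.T@s["ft_force"]).round(1),"tcp",(B.T@(s["ee_pos"]-o)*1000).round(1))
for n in("side","top"): im,d,P=snap(n,n+"9.png"); np.savez(n+"9.npz",im=im,d=d,P=P)
for l in(["side9.npz"],["top9.npz"]):
    z,c=micfit(l,.13); L=B.T@(c-o)*1000; zl=B.T@z; print("axis cradle",zl.round(3),"foot",(L-zl*110.4).round(1))
im=cv2.imread("pics/side9.png")[60:240,190:370]; b=cv2.imread("pics/top9.png")[150:290,330:470]
cv2.imwrite("pics/c9.png",np.hstack([cv2.resize(im,(400,400)),cv2.resize(b,(400,400))]))
```

```text
F cradle [4.  0.6 2.4] tcp [  1.   -2.3 113.9]
n 180 tilt rad x,y [ 0.404 -0.119] off mm [11.  -3.8] med 0.0019 h range -0.039 -0.0
axis cradle [-0.146  0.336  0.93 ] foot [ 13.2 -28.4  11.5]
n 34 tilt rad x,y [-0.25   0.174] off mm [ 0.3 -0.3] med 0.002 h range -0.032 -0.014
axis cradle [ 0.134 -0.274  0.952] foot [-14.1  28.3   8.8]
```

View pics/c9.png

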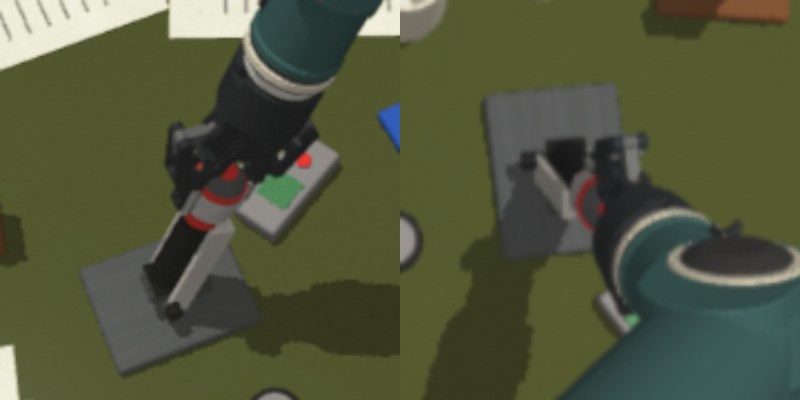

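The crop shows the mic lying down the trough, foot at the pad (165,285), with 4 N on the floor. The axis fits here are meaningless, as too few body points are visible. Releasing gently, then backing out along the axis.

Call:
{"name": "carry_out", "arguments": {"rows": [[0.5,0,0,0,0],[0.42,0,0,0,0],[0.35,0,0,0,0],[0.25,0,0,0,0],[0.2,0,0,0,0]], "grip_force": 20}}

```text
time: 31.08
ee_pos: [0.51, -0.2089, 0.1548]
eef_rot: [1.893, 2.084, 0.512]
ft_force: [0.2, -0.5, 0.2]
grip_width: 0.0684
```

Run:
```python
from micfit import *
o,B=CR; s=observe(); print("F cradle",(B.T@s["ft_force"]).round(1),"tcp",(B.T@(s["ee_pos"]-o)*1000).round(1),s["grip_width"]); go(o+B@[.001,-.0023,.2])
```

```text
F cradle [ 0.3 -0.5  0.1] tcp [  0.7  -2.3 113.8] 0.0684150639833897
shift [  3.2   3.3 -86. ] twist 0
```

Call:
{"name": "carry_out", "arguments": {"rows": [[0.2,0.4,0.5,-12,0],[0.2,1,1,-30,0],[0.2,2,2,-52,0],[0.2,3,3,-76,0],[0.2,4,4,-110,0]]}}

```text
time: 31.7
ee_pos: [0.4646, -0.2126, 0.2552]
eef_rot: [1.894, 2.085, 0.509]
ft_force: [-0.2, 1.4, 1.1]
grip_width: 0.0684
```

Call:
{"name": "carry_out", "arguments": {"rows": [[0.2,0,0,-40,0],[0.2,0,0,-80,0],[0.2,0,0,-80,0]]}}

```text
time: 32.08
ee_pos: [0.4308, -0.2196, 0.3314]
eef_rot: [1.889, 2.078, 0.52]
ft_force: [0.3, -0.2, -0.4]
grip_width: 0.0681
```

Run:
```python
from micfit import *
import fit
o,B=CR; info()
for n in("side","top"):
    im,d,P=snap(n,n+"10.png"); L=(P.reshape(-1,3)-o)@B
    m=(np.hypot(L[:,0],L[:,1])<.035)&(L[:,2]>.118)&(L[:,2]<.19); q=L[m]
    def f(x):
        e=R.from_rotvec([x[3],x[4],0]); return fit.mic(e.inv().apply(q-x[:3]))
    r=fit.least_squares(lambda x:np.r_[f(x),x[3:]*.01],[0,0,.003,0,0],loss="soft_l1",f_scale=.002)
    print(n,m.sum(),"foot mm",(r.x[:3]*1000).round(1),"tilt",r.x[3:].round(3),"res",np.median(abs(f(r.x))).round(4))
im=cv2.imread("pics/side10.png"); cv2.imwrite("pics/c10.png",im)
```

```text
t 32.075 p [ 0.4308 -0.2196  0.3314] q [-0.495 -0.274  0.962  2.166 -0.076  0.762  0.633] F [ 0.3 -0.2 -0.4] w 0.06813880734431745
toolz [ 0.441  0.073 -0.895] tooly [0.892 0.078 0.446]
rack tcp local [ -50.6 -396.   326.9] toolz local [-0.006  0.114 -0.993] ang 6.6 tooly [0.99 0.16 0.01]
cradle tcp local [-3.000e-01 -6.600e+00  3.076e+02] toolz local [ 0.043  0.038 -0.998] ang 3.3 tooly [1.   0.01 0.04]
side 639 foot mm [ 5.2 -1.8  5. ] tilt [-0.005 -0.039] res 0.0009
top 448 foot mm [-0.9  1.3  5. ] tilt [ 0.002 -0.008] res 0.0009
```

View pics/c10.png

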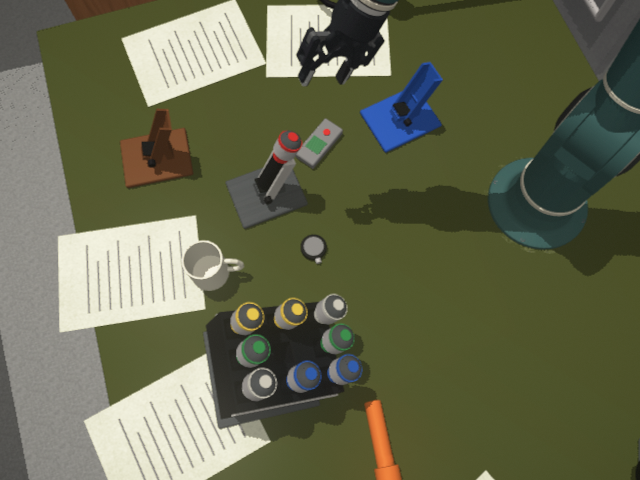

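Run:
```python
from micfit import *
import fit
for n,(x,y,yaw,t) in dict(side=(.5566,-.2037,.079,.4217),top=(.5539,-.2022,.0798,.4164)).items():
    o=np.array([x,y,.0515]); B=axis(yaw,t); im,d,P=snap(n,n+"11.png"); L=(P.reshape(-1,3)-o)@B; C=im.reshape(-1,3)
    m=((np.hypot(L[:,0],L[:,1])<.032)&(L[:,2]>.122)&(L[:,2]<.19))|((abs(L[:,1])<.013)&(L[:,0]>.004)&(L[:,0]<.03)&(L[:,2]>.02)&(L[:,2]<.115)&(C.max(1)<80)); q=L[m]
    f=lambda x:fit.mic(R.from_rotvec([x[3],x[4],0]).inv().apply(q-x[:3]))
    r=fit.least_squares(f,[0,0,.003,0,0],loss="soft_l1",f_scale=.002)
    b=q[q[:,2]<.11]; print(n,m.sum(),len(b),"foot mm",(r.x[:3]*1000).round(1),"tilt",r.x[3:].round(3))
    for a in(.02,.04,.06,.08):
        k=b[(b[:,2]>a)&(b[:,2]<a+.02)&(abs(b[:,1])<.006)]; print(a,len(k),np.median(k[:,0]).round(4) if len(k) else "")
```

```text
side 877 237 foot mm [ 2.6 -0.2  4.2] tilt [ 0.001 -0.028]
0.02 25 0.0175
0.04 27 0.0169
0.06 31 0.0165
0.08 27 0.0159
top 536 86 foot mm [3.3 0.3 3.7] tilt [ 0.    -0.034]
0.02 12 0.018
0.04 9 0.0173
0.06 14 0.0169
0.08 8 0.0158
```

```bash
python3 -c "
from rig import ctrl,observe
print(observe()['time']); print(ctrl.sign_off())"
```

```text
32.275
the job is handed in; nothing more can be done
None
```

The red microphone is out of the rack and lying head up in the grey rest's trough, released. I handed the job in at 32.3 s of the 51 s; the sign-off gave no verdict.

- **How it went:** I tilted the tool by stretching the arm beyond its reach, went in along the slant, gripped the head and drew the microphone out. I then lowered it in small steps until the axial force rose from about −2 to +2.6 N, and only then let go.
- **First lowering failed:** Joints 3 and 7 reached their limits as the foot entered the trough, and the microphone leaned on a side wall with about 11 N. One reading put joint 7 at 2.923, just over its 2.92 limit. I backed out, re-tilted the tool and lowered again without trouble.
- **Final position:** Both cameras put the foot about 3 mm out, under 0.5 mm sideways and about 4 mm along the trough, with the axis off by about 0.03 rad. All are within the limits. A first, cruder fit had the two cameras disagreeing on the outward offset (5.2 and −0.9 mm). The refit, which included the body, agreed at 2.6 and 3.3 mm.
- **Everything else:** In the last picture the other eight microphones, stopwatch, mug and recorder look unmoved, and the gripper is well clear. I checked these by eye and did not measure them.

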